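# Snap the power board of the hall's induction hob onto its locking supports

## Task

The hall's induction hob lies open for repair: take the green power board off the cork trivet and set it over the four black locking supports in the hob, with its blue terminal block towards the fan. Then press it down until all four supports have clicked through their holes and the board lies fully home, firmly but never with more than about 20 N, which would crack it. Let go of it, and leave the other things on the table where they are.

Things in the scene. Friction and masses are not known exactly. Their poses are not given: they have to be found in the camera images.
- hob: Open lower shell of an induction hob, white plastic, in place on four 7 mm rubber feet: 300 (x) by 280 (y) mm, wall tops 41 mm above the table, walls 3 mm thick. Origin on the table under its centre, z up, x away from its front. Inside, in mm: copper coil 164 across at (58, 0), top 33 up; black 80 mm fan at (-89, 86), top 33 up; board bay at (-85, -45) with four black nylon supports
- shell (a joint): How far the shell is pressed down on its rubber feet, in m: 0 at rest, 1 mm for every 10 N pressed on it or on the board in it. It springs back
- board: Green board 84 (x) by 130 (y) by 2.5 mm, 160 to 260 g, face up on the trivet, turned less than 0.7 rad from the hob. Origin at the centre of its underside, z up. On its middle a silvery finned heatsink, 26 (x) by 60 (y) mm, top 33 mm above the underside: hold it across the 26 mm with 15 to 20 N. At the +y end a blue terminal block, 15 mm high; at the -y end a round capacitor, 21 mm high
- bay (a point): Nominal middle of the four supports at the height of their shoulders, 25 mm above the table; axes as the hob's. The supports stand on a steel carrier clamped through slots, so all four together may sit up to 4.5 mm off along x and y (not turned, height exact). The underside of a fully seated board is at this height, its axes along these
- place0 (a point): Nominal place of the near right support (x -34, y -57 mm from bay), level with its shoulder. Takes hole0. All four are alike: pillar 13 mm across up to the hard shoulder, 5 mm neck, and an arrow head of two sprung barbs, 9.4 mm wide along y at 3.4 to 3.9 mm above the shoulder, tapering to a blunt 3 mm tip 12 mm above the shoulder
- place1 (a point): Nominal place of the near left support (x -34, y +57 mm from bay), level with its shoulder. Takes hole1. A board with a tip in every hole rests about 7 mm above the shoulders; one lying on top of the tips is 12 mm above them. A tip enters its hole from up to 1.6 mm off centre
- place2 (a point): Nominal place of the far right support (x +34, y -57 mm from bay), level with its shoulder. Takes hole2. Pressed on its own, a support resists with 5 to 8 N in the first 3 mm, then slides for 3 mm at about half of that; its barbs spring out above the board only in the last 1 mm before the shoulder
- place3 (a point): Nominal place of the far left support (x +34, y +57 mm from bay), level with its shoulder. Takes hole3. A tip stands 9.5 mm above a seated board: press beside it, not on it. While only some supports are home the board tilts up to 0.12 rad and a corner may rise off its tip; that is harmless
- hole0 (a point): Centre of the board's near right hole, 7 mm wide (x -34, y -57 mm in the board's frame), at its underside. Goes on the support at place0
- hole1 (a point): Centre of the board's near left hole (x -34, y +57 mm), at its underside. Goes on the support at place1. Beside each hole, 21 mm inward along y (x +-34, y +-36 mm), the board is bare, 8 mm or more clear of other parts for shut fingers 26 mm wide in x and 16 in y
- hole2 (a point): Centre of the board's far right hole (x +34, y -57 mm), at its underside. Goes on the support at place2
- hole3 (a point): Centre of the board's far left hole (x +34, y +57 mm), at its underside. Goes on the support at place3
- trivet: Cork trivet 120 by 150 by 10 mm, fixed, left or right of the hob; the board lies on it at first. Origin at the centre of its underside
- screw_dish: Steel dish with the hob's screws, 110 by 140 by 18 mm, fixed, on the other side of the hob. Origin at the centre of its underside
- jam_jar: Bystander: jar of dark red jam, 68 mm across, 83 mm high. Origin at the centre of its underside
- jar_lid: Bystander: gold jar lid, 66 mm across, 12 mm high. Origin at the centre of its underside
- punnet: Bystander: clear punnet of grapes, 110 by 170 by 55 mm. Origin at the centre of its underside
- screwdriver: Bystander: screwdriver with a red handle, 190 mm long, lying. Origin near its middle
- spoon: Bystander: steel spoon, 160 mm long, lying. Origin near its middle
Not all that is in view belongs to the job. What is shaped like the board but pink or purple is not meant.

How it is judged:
By the outcome, as a careful person would: the job done as asked, in the order asked, and still so for the second after the job is handed in, with the robot touching nothing.
It also fails if it takes over 67 s, if anything falls off the work surface, if the arm or the gripper's body presses on something with over 40 N, if the wrist force passes 120 N, or if a joint passes its speed limit or range.

## Robot

A 7-joint arm with a two-finger parallel gripper is mounted at the origin on the work surface. World frame = base frame: x ahead of the robot, y to its left, z up, the work surface at z = 0. Lengths are in mm, angles in rad, forces in N, time in s.
With the tool pointing down it reaches from about 400 to 900 mm from the base axis. Payload 5.5 kg.
Tool frame: the origin (TCP) lies midway between the tips of the shut fingers; the grasp point (between the pads) lies 19 mm behind it; x points along the fingers, z is the direction in which the jaws open and shut, and the axes are right-handed (so a half turn about x gives the same grasp; the last joint's range is limited). The gripper opens to 85 mm and grips with 20 to 120 N. Pads are 22 mm wide; open, the fingers measure 114 mm over their backs; the gripper's body (76 mm by 85 mm) begins 54 mm behind the grasp point. The pads swing forward as they close: fully open they stand 13 mm farther back than shut.
Start: joints at [-0.84, 0.501, -0.427, 1.55, 0.221, 1.138, -0.21], TCP at [293.065, 580.183, 231.31] pointing down, gripper open.
Joint ranges: [-2.88, 2.88], [-0.31, 2.03], [-1.54, 1.56], [0.2, 2.42], [-1.41, 4.55], [0.19, 2.02], [-2.57, 2.57]. Speed limits (rad/s): [2.57, 2.57, 3.14, 3.14, 3.14, 3.14, 3.14].

## Interface

Orientations are given as a unit quaternion [x, y, z, w].
In Python, from cell import ctrl, imaging gives the robot as it stands. The module is installed in compiled form; this text tells all that it offers.
- The arm moves only by the tool play_rows, never from a script. Its argument "moves" is a list of rows, each a list of 3 entries, a list of its own where there are three numbers: the closure in counts, from 0 (fully open) to 255 (shut), then the shift along the world's x, y, z in mm, then the turn about the world's z in degrees. In form: [[hand, [dx, dy, dz], turn], ...]. A call has 1 to 8 rows; each row shifts and turns the commanded pose from where the row before left it; what a row does not reach is not made up. A row lasts 1/12 s, in which the tool goes at most 41.7 mm and 7.16 degrees, less where a joint would pass 70% of its speed; a pose out of reach is approached as far as the arm can. A call is refused whole if a number of a shift passes 41.7 or a number of a turn 7.16, either way. A call with a gripper value outside its range is refused whole. The fingers move at their own pace and stop on an object; the grip force is fixed at half the most. Time passes only in rows, so rows that do not move let the fingers close. It gives the time, the measured TCP pose, the force and the opening at its end, in the units of the state.
- ctrl.read_state(): the state, without advancing time (a new reading comes with each control period).
- imaging.grab_frame(name): name is "side" or "top" or "wrist"; returns the picture (480x640x3 uint8, blue, green, red); there is no depth.
- imaging.get_calibration(name): a dict with "camera_matrix" (3x3 intrinsics, pixels), "camera_from_world" (4x4, takes a point from world to camera coordinates); the wrist camera has in their place "T_tool_cam" (4x4, takes a point from camera to tool coordinates, whose origin is the TCP and whose axes are the tool frame's). Camera axes: x right, y up, looking along -z (the intrinsics and any distortion apply to the point x, -y, -z); pixel columns grow to the right and rows downward; lengths in mm; the calibration is good to about 2 mm. A picture is of the moment at which its call begins: read the wrist's pose just before it. get_calibration takes no time and is no camera call.
- ctrl.close_job(): hands the job in, once; it reports no verdict.
The state is a dict: "t": time; "joint_pos": joint angles; "joint_velocities": joint speeds; "joint_torque": joint torques, N m; "tcp_pos": TCP position; "eef_rot": TCP orientation; "force": force on the tool from outside, world axes, zero at the start; "wrist_torque": the same for the moment, N m; "opening": finger opening in mm.
Only numpy, scipy, OpenCV 4.12 (cv2) and the standard library are available. Lean on these libraries where they do the work, as an engineer would, in place of code of your own. Each camera call takes 0.05 s, during which the arm holds its last target.

## Working session

There is one attempt and no reset: what is moved stays moved. The work goes in short steps, Python scripts to look and compute and a tool call to move; the robot and the scene stay as the last step left them, time stands still between calls to the robot, and variables do not carry over. Pictures are saved under pics/ and viewed, and the job is handed in when it is done.

Besides the shell and the picture viewer there is one more tool, called after ">>>" by a JSON object that holds its "api" and its "payload", one argument or row to a line. play_rows: Moves the arm, as the interface text tells. Its arguments: {"type":"object","properties":{"moves":{"type":"array"}},"required":["moves"]}

```bash
mkdir -p pics; ls
python3 - <<'E'
from cell import ctrl, imaging
import cv2,numpy as np
print(ctrl.read_state())
for n in ["top","side","wrist"]:
    c=imaging.get_calibration(n)
    print(n,{k:np.round(np.array(v),4).tolist() if not isinstance(v,str) else v for k,v in c.items()})
    cv2.imwrite(f"pics/{n}0.png",imaging.grab_frame(n))
E
```

```text
pics
{'t': 0.0, 'joint_pos': array([-0.83983669,  0.50187267, -0.42678   ,  1.5515017 ,  0.22076616,
        1.13832414, -0.21027538]), 'joint_velocities': array([ 0.0009899 , -0.00118344,  0.00089821, -0.00030807,  0.00022462,
        0.00172155,  0.00020024]), 'joint_torque': array([-4.15244340e-04, -5.69510257e+01, -5.81629962e+00, -2.80934304e+01,
        1.07174183e-02,  1.20778030e-02, -1.33011554e-06]), 'tcp_pos': array([292.78110555, 579.50166566, 230.22130808]), 'eef_rot': array([-0.37088442,  0.60288571,  0.37017589,  0.6016173 ]), 'force': array([-0.2205214 , -0.24518536, -0.11042267]), 'wrist_torque': array([-0.00575763, -0.00483613,  0.0209226 ]), 'opening': 85.29736658572587}
top {'camera_matrix': [[609.463, 0.0, 316.6785], [0.0, 609.463, 232.7196], [0.0, 0.0, 1.0]], 'camera_from_world': [[-0.0736, -0.9973, 0.0026, -65.7157], [0.9735, -0.0712, 0.2175, -540.1482], [-0.2167, 0.0185, 0.9761, -1317.572], [0.0, 0.0, 0.0, 1.0]]}
side {'camera_matrix': [[472.8749, 0.0, 318.1723], [0.0, 472.8749, 245.4569], [0.0, 0.0, 1.0]], 'camera_from_world': [[0.7001, -0.714, -0.0075, -438.5034], [0.377, 0.3607, 0.8531, -197.0619], [-0.6064, -0.6001, 0.5216, -955.0445], [0.0, 0.0, 0.0, 1.0]]}
wrist {'camera_matrix': [[332.685, 0.0, 323.2075], [0.0, 332.685, 238.7542], [0.0, 0.0, 1.0]], 'T_tool_cam': [[-0.001, 0.3079, -0.9514, -142.378], [0.0004, 0.9514, 0.3079, 78.7289], [1.0, -0.0001, -0.0011, -0.4472], [0.0, 0.0, 0.0, 1.0]]}
```

View pics/top0.png

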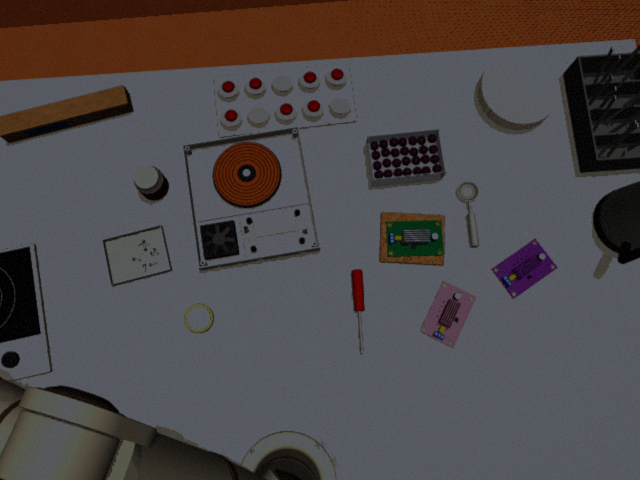

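View pics/side0.png

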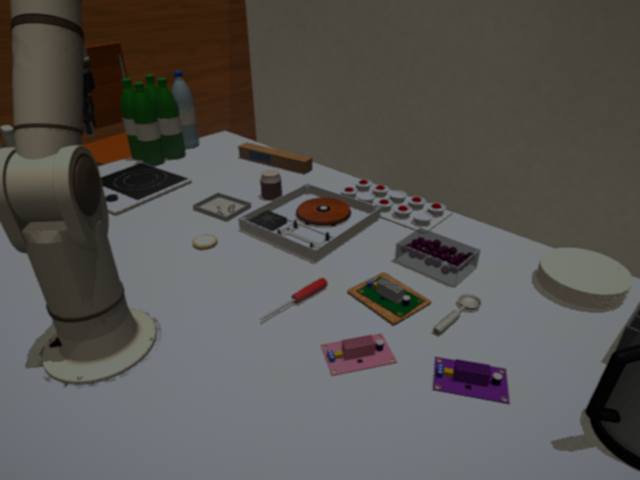

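View pics/wrist0.png

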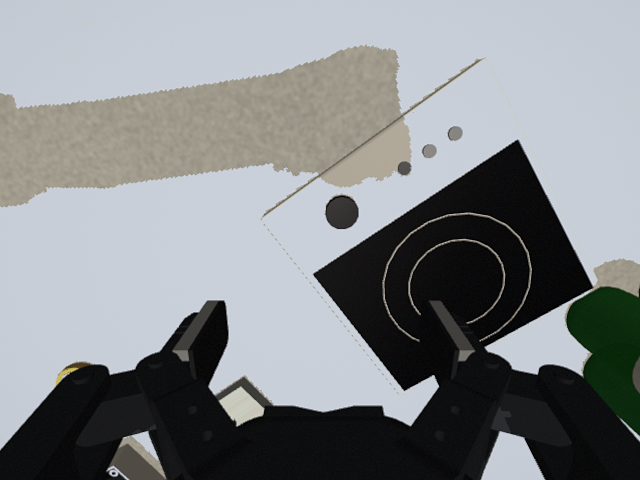

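The candidates for the board are green at (413,238) on the cork trivet, pink at (448,314) and purple at (524,268). Green on cork fits the description. I'll confirm it in an enlarged crop and measure.

```bash
cat > h.py <<'E'
from cell import ctrl, imaging
import cv2,numpy as np
from scipy.spatial.transform import Rotation as R
def cam(n,st=None):
    c=imaging.get_calibration(n);K=np.array(c['camera_matrix'])
    if n=='wrist':
        T=np.eye(4);T[:3,:3]=R.from_quat(st['eef_rot']).as_matrix();T[:3,3]=st['tcp_pos']
        M=T@np.array(c['T_tool_cam'])
    else: M=np.linalg.inv(np.array(c['camera_from_world']))
    return K,M
def ray(C,uv):
    K,M=C;d=np.array([(uv[0]-K[0,2])/K[0,0],-(uv[1]-K[1,2])/K[1,1],-1.])
    return M[:3,3],M[:3,:3]@d
def onz(C,uv,z):
    o,d=ray(C,uv);return o+d*(z-o[2])/d[2]
def proj(C,p):
    K,M=C;q=np.linalg.inv(M)@np.append(p,1.);return np.array([K[0,2]+K[0,0]*q[0]/-q[2],K[1,2]-K[1,1]*q[1]/-q[2]])
def tri(Cs,uvs):
    A=np.zeros((3,3));b=np.zeros(3);L=[]
    for C,uv in zip(Cs,uvs):
        o,d=ray(C,uv);d=d/np.linalg.norm(d);P=np.eye(3)-np.outer(d,d);A+=P;b+=P@o;L.append((P,o))
    x=np.linalg.solve(A,b);return x,[float(np.linalg.norm(P@(x-o))) for P,o in L]
def jaw(st):
    m=R.from_quat(st['eef_rot']).as_matrix();return m
E
python3 - <<'E'
from h import *
im=cv2.imread('pics/top0.png')
C=cam('top')
st=ctrl.read_state();print(np.round(jaw(st),3))
hsv=cv2.cvtColor(im,cv2.COLOR_BGR2HSV)
m=cv2.inRange(hsv,(45,80,30),(85,255,255));m[:,:360]=0;m[:,460:]=0
c=max(cv2.findContours(m,0,2)[0],key=cv2.contourArea);r=cv2.minAreaRect(c);print('green',r)
b=cv2.boxPoints(r);print(np.round([onz(C,p,12.5) for p in b],1)); print('bd',onz(C,r[0],12.5))
m=cv2.inRange(hsv,(100,120,60),(125,255,255));m[:,:370]=0;m[:,450:]=0;print('blue',np.argwhere(m).mean(0)[::-1])
for n,p,z in [('hobTL',(185,146),41),('TR',(297,130),41),('BR',(318,249),41),('BL',(201,267),41),('p',(249,220),37),('p',(297,212),37),('p',(250,248),37),('p',(302,240),37),('fan',(219,238),33),('coil',(247,174),33)]:
    print(n,np.round(onz(C,p,z),1))
a=cv2.resize(im[190:290,360:480],None,fx=6,fy=6,interpolation=2)
b=cv2.resize(im[120:280,175:325],None,fx=5,fy=5,interpolation=2)
cv2.imwrite('pics/a0.png',a);cv2.imwrite('pics/b0.png',b)
E
```

```text
[[-0.001 -0.893  0.451]
 [-0.001  0.451  0.893]
 [-1.     0.    -0.002]]
green ((414.5177307128906, 238.17059326171875), (34.777427673339844, 56.21737289428711), 88.49256896972656)
[[ 559.3 -270.3   12.5]
 [ 553.2 -402.5   12.5]
 [ 470.5 -394.7   12.5]
 [ 476.6 -264.3   12.5]]
bd [ 514.64685212 -332.89443661   12.5       ]
blue [418.32835821 292.6119403 ]
hobTL [770.2 189.6  41. ]
TR [791.2 -77.2  41. ]
BR [ 499.9 -105.7   41. ]
BL [477.9 161.2  41. ]
p [580.3  48.   37. ]
p [591.2 -63.7  37. ]
p [514.3  49.   37. ]
p [524.3 -70.7  37. ]
fan [543.8 119.2  33. ]
coil [693.   47.5  33. ]
```

View pics/a0.png

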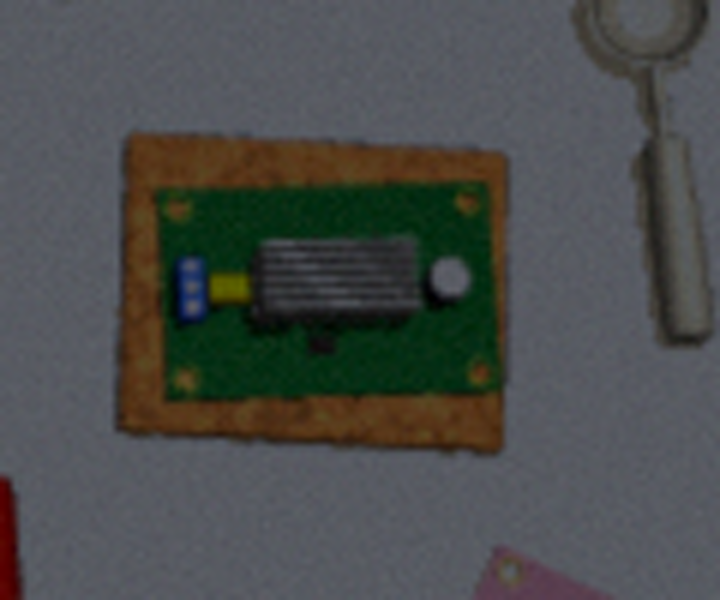

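View pics/b0.png

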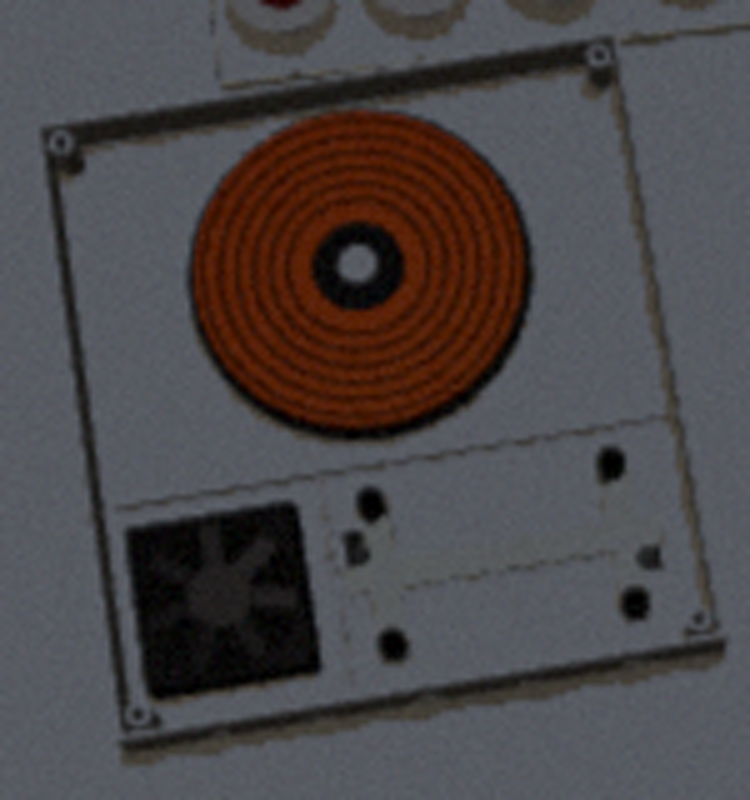

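The crop shows the green board on cork, with the blue block on the left (+y, the same side as the hob's fan) and the capacitor on the right. It is the board meant. I'll go over the bay first for a wrist view.

>>> {"api": "play_rows", "payload": {
  "moves": [
    [0, [16, -36.8, 0], -7.1],
    [0, [16, -36.8, 0], -7.1],
    [0, [16, -36.8, 0], -7.1],
    [0, [16, -36.8, 0], -7.1],
    [0, [16, -36.8, 0], -7.1],
    [0, [16, -36.8, 0], -7.1],
    [0, [16, -36.8, 0], -7.1],
    [0, [16, -36.8, 0], -7.1]
  ]
}}

```text
t: 0.82
tcp_pos: [421.3, 283.8, 231.3]
eef_rot: [-0.037, 0.706, 0.037, 0.706]
force: [1.3, -0.1, 1.1]
opening: 85.1
```

>>> {"api": "play_rows", "payload": {
  "moves": [
    [0, [16, -36.8, -12], 0],
    [0, [16, -36.8, -12], 0],
    [0, [16, -36.8, -12], 0],
    [0, [16, -36.8, -12], 0],
    [0, [16, -36.8, -12], 0],
    [0, [16, -36.8, -12], 0],
    [0, [16, -36.8, -12], 0],
    [0, [16, -36.8, -6], 0]
  ]
}}

```text
t: 1.48
tcp_pos: [547.9, -9.0, 140.2]
eef_rot: [-0.04, 0.707, 0.04, 0.705]
force: [1.0, 1.2, -0.4]
opening: 85.3
```

>>> {"api": "play_rows", "payload": {
  "moves": [
    [0, [0, 0, 0], 0],
    [0, [0, 0, 0], 0],
    [0, [0, 0, 0], 0]
  ]
}}

```text
t: 1.73
tcp_pos: [548.1, -6.8, 141.4]
eef_rot: [-0.039, 0.706, 0.04, 0.706]
force: [0.6, 0.8, 0.1]
opening: 85.5
```

Run:
```python
from h import *
st=ctrl.read_state();im=imaging.grab_frame('wrist');cv2.imwrite('pics/w1.png',im)
import pickle;pickle.dump(st,open('w1.pkl','wb'))
print(np.round(jaw(st),3),st['tcp_pos'])
C=cam('wrist',st)
hob=np.array([552.5,-9.4])
for p in [(514,49,37),(580,48,37),(591,-64,37),(524,-71,37)]: print(proj(C,p))
```

```text
[[-0.001 -0.111  0.994]
 [ 0.001  0.994  0.111]
 [-1.     0.001 -0.001]] [548.06805921  -6.84253857 141.38134374]
[285.03633647 159.3109504 ]
[374.95674725 171.00778379]
[366.68753574 307.70310806]
[285.99190761 307.16527167]
```

View pics/w1.png

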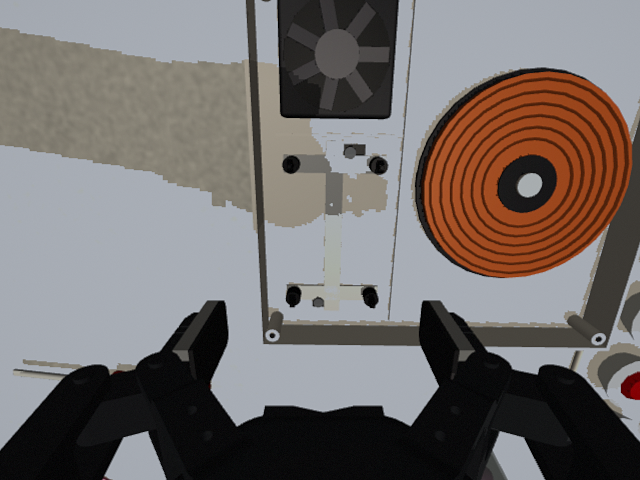

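Wrist view: four black supports at about (291,164), (377,165), (293,296) and (370,297), fan above at (337,55) and coil on the right. I'll zoom in on them.

Run:
```python
from h import *
im=cv2.imread('pics/w1.png')
t=[cv2.resize(im[v-20:v+20,u-25:u+25],None,fx=8,fy=8,interpolation=cv2.INTER_CUBIC) for u,v in [(291,164),(378,165),(293,296),(370,297)]]
g=np.vstack([np.hstack(t[:2]),np.hstack(t[2:])]);g=np.clip(g.astype(float)*1.0,0,255)
g=(255*(g/255)**0.5).astype('uint8')
cv2.imwrite('pics/z1.png',cv2.resize(g,(800,600) if False else (750,600)))
```

```text
(no output)
```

View pics/z1.png

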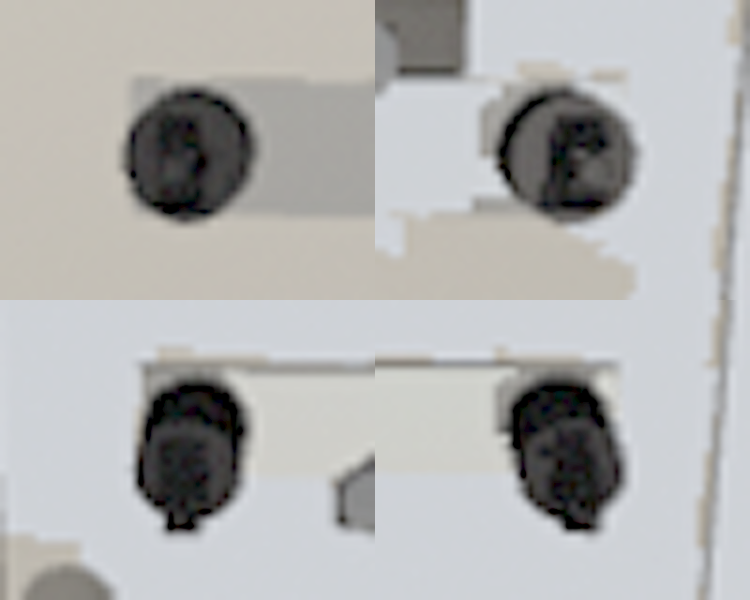

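>>> {"api": "play_rows", "payload": {
  "moves": [
    [0, [0, -30, -20], 0],
    [0, [0, -30, -20], 0],
    [0, [0, 0, 0], 0],
    [0, [0, 0, 0], 0],
    [0, [0, 0, 0], 0]
  ]
}}

```text
t: 2.2
tcp_pos: [548.5, -65.3, 102.0]
eef_rot: [-0.04, 0.706, 0.041, 0.706]
force: [-0.5, 0.3, 0.1]
opening: 85.5
```

```bash
cat >> h.py <<'E'
def shot(k):
    import pickle
    st=ctrl.read_state();im=imaging.grab_frame('wrist');cv2.imwrite(f'pics/w{k}.png',im);pickle.dump(st,open(f'w{k}.pkl','wb'))
    print('t',st['t'],'tcp',np.round(st['tcp_pos'],2),'jawdeg',np.degrees(np.arctan2(*jaw(st)[1::-1,2])),'F',np.round(st['force'],2),'op',round(st['opening'],2));return im,st
def load(k):
    import pickle
    return cv2.imread(f'pics/w{k}.png'),pickle.load(open(f'w{k}.pkl','rb'))
def tiles(im,pts,name,f=8,gam=0.5,hw=(25,20)):
    t=[]
    for u,v in pts:
        M=np.float32([[f,0,-f*(u-hw[0])],[0,f,-f*(v-hw[1])]])
        t.append(cv2.warpAffine(im,M,(2*hw[0]*f,2*hw[1]*f),flags=cv2.INTER_CUBIC))
    g=np.vstack([np.hstack(t[i:i+2]) for i in range(0,len(t),2)])
    g=(255*(g/255.)**gam).astype('uint8');cv2.imwrite(f'pics/{name}.png',g)
E
python3 - <<'E'
from h import *
im,st=shot(2)
C=cam('wrist',st);_,s1=load(1);C1=cam('wrist',s1)
uv=[(291.3,164.4),(378.6,165.4),(293.3,298.3),(371.1,299.8)]
P=[onz(C1,p,25) for p in uv];print(np.round(P,1))
q=[proj(C,p) for p in P];print(np.round(q,1))
tiles(im,[tuple(np.round(x)) for x in q],'z2')
E
```

```text
t 2.2 tcp [548.5  -65.26 101.98] jawdeg 6.519223307934902 F [-0.45  0.26  0.12] op 85.52
[[517.8  44.7  25. ]
 [584.1  51.4  25. ]
 [528.9 -68.6  25. ]
 [596.2 -62.5  25. ]]
[[293.   71.1]
 [404.5  72.8]
 [294.8 250.7]
 [390.9 252.8]]
```

View pics/z2.png

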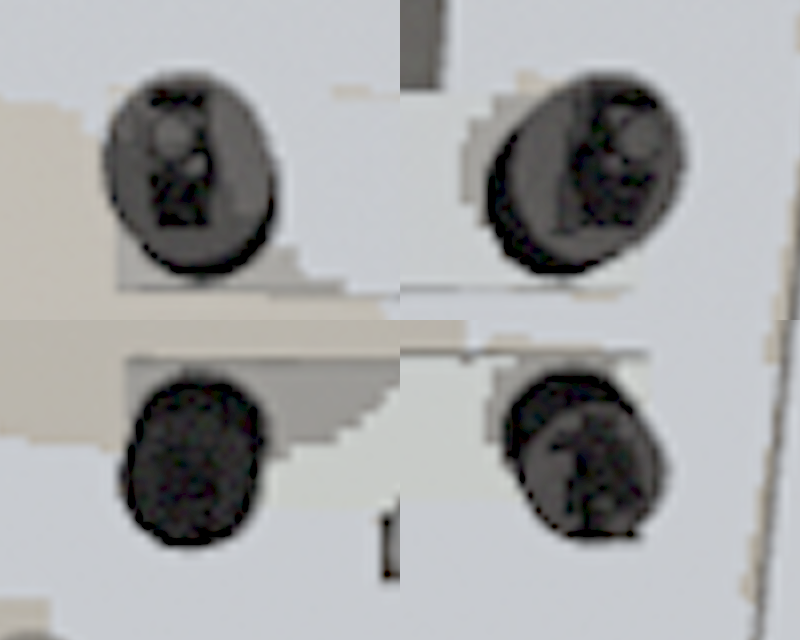

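```bash
cat > s.py <<'E'
from h import *
def rect(P,z=None):
    # fit bay centre/yaw from four points order 1,3,0,2
    L=np.array([[-34,57],[34,57],[-34,-57],[34,-57]],float);P=np.array(P)[:,:2]
    c=P.mean(0);H=(L).T@(P-c);a=np.arctan2(H[0,1]-H[1,0],H[0,0]+H[1,1])
    Rm=np.array([[np.cos(a),-np.sin(a)],[np.sin(a),np.cos(a)]])
    return c,np.degrees(a),P-c-L@Rm.T
E
python3 - <<'E'
from s import *
_,s1=load(1);_,s2=load(2);C1=cam('wrist',s1);C2=cam('wrist',s2)
u1=[(291.3,164.4),(378.6,165.4),(293.3,298.3),(371.1,299.8)]
u2=[(291.5,71.6),(404,73.25),(294,250),(390.1,251.75)]
for a,b in zip(u1,u2):print(np.round(tri([C1,C2],[a,b])[0],1),tri([C1,C2],[a,b])[1])
for C,u in((C1,u1),(C2,u2)):
    print([np.round(x,2) for x in rect([onz(C,p,25) for p in u])])
# top view, side view
C=cam('top');u=[(249.4,220.4),(297.1,212.8),(253.6,248.8),(301.8,240.6)]
print([np.round(x,2) for x in rect([onz(C,p,30) for p in u])])
E
```

```text
[517.3  44.5  23.8] [0.43028226555301385, 0.430282265553224]
[584.2  51.3  23.9] [0.10970326524850296, 0.10970326524838092]
[528.7 -67.   27.9] [0.2734411196414749, 0.27344111964163514]
[595.2 -61.   27.7] [0.410313710528418, 0.4103137105284859]
[array([556.73,  -8.75]), np.float64(5.73), array([[ 0.59,  0.12],
       [-0.8 ,  0.01],
       [ 0.3 ,  0.29],
       [-0.09, -0.42]])]
[array([556.13,  -8.61]), np.float64(5.76), array([[ 0.39, -0.37],
       [-0.42, -0.41],
       [ 0.29,  0.62],
       [-0.25,  0.15]])]
[array([552.45, -11.16]), np.float64(-84.59), array([[-24.98,  19.71],
       [-21.3 , -24.11],
       [ 20.79,  24.17],
       [ 25.49, -19.77]])]
```

>>> {"api": "play_rows", "payload": {
  "moves": [
    [0, [-4.3, -37.8, 5], -4.5],
    [0, [-4.3, -37.8, 5], -4.5],
    [0, [-4.3, -37.8, 5], 0],
    [0, [-4.3, -37.8, 5], 0],
    [0, [-4.3, -37.8, 5], 0],
    [0, [-4.3, -37.8, 1], 0],
    [0, [-4.3, -37.8, 0], 0],
    [0, [0, 0, 0], 0]
  ]
}}

```text
t: 2.92
tcp_pos: [516.8, -341.0, 129.6]
eef_rot: [0.016, 0.706, -0.021, 0.708]
force: [-0.2, -2.0, -0.6]
opening: 85.4
```

>>> {"api": "play_rows", "payload": {
  "moves": [
    [0, [0, 0, 0], 0],
    [0, [0, 0, 0], 0],
    [0, [0, 0, 0], 0]
  ]
}}

```text
t: 3.17
tcp_pos: [519.8, -329.0, 128.0]
eef_rot: [0.015, 0.707, -0.014, 0.707]
force: [0.1, 0.5, 0.4]
opening: 85.3
```

Run:
```python
from h import *
im,st=shot(3)
C=cam('wrist',st)
```

```text
t 3.1667 tcp [ 519.84 -328.97  128.03] jawdeg -2.383388663057812 F [0.07 0.54 0.37] op 85.29
```

View pics/w3.png

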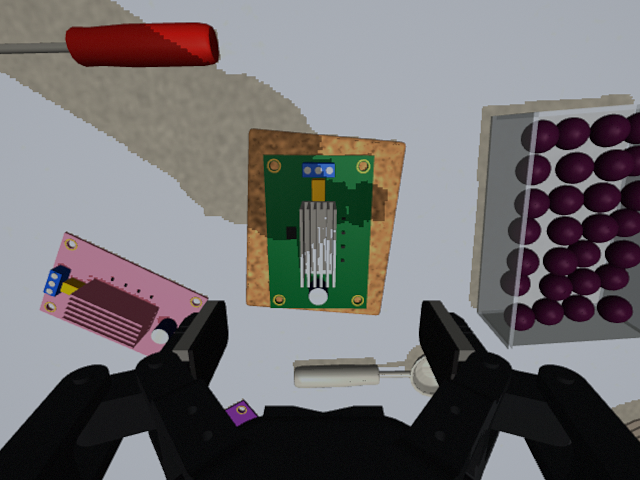

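The green board is centred in view: holes at (274,167), (363,167), (279,300) and (358,300), blue block at the top (319,170), heatsink around (319,245). The punnet is on the right.

Run:
```python
from s import *
im,st=load(3);C=cam('wrist',st)
tiles(im,[(274,167),(363,167),(279,300),(358,300)],'z3',gam=0.7)
print('punnet',np.round([onz(C,p,55) for p in [(488,110),(478,303),(508,348)]],1))
hs=[(301,201),(338,201),(337,286),(300,286)]
print('heatsink top @43',np.round([onz(C,p,43) for p in hs],1))
```

```text
punnet [[ 623.5 -242.3   55. ]
 [ 630.6 -373.6   55. ]
 [ 657.3 -413.1   55. ]]
heatsink top @43 [[ 506.  -295.7   43. ]
 [ 531.6 -296.8   43. ]
 [ 529.1 -361.5   43. ]
 [ 501.3 -360.4   43. ]]
```

View pics/z3.png

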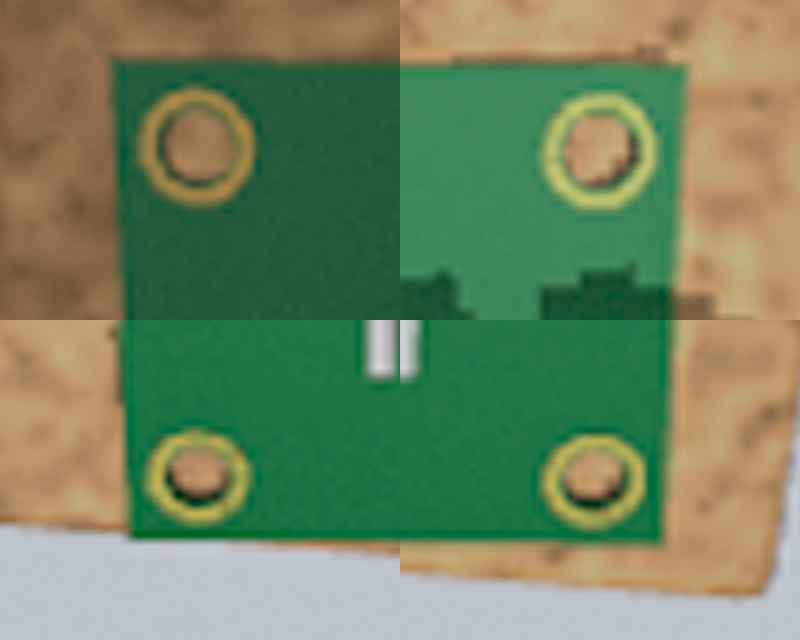

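Run:
```python
from s import *
im,st=load(3);C=cam('wrist',st)
u=[(273.6,165.4),(363,165.9),(278.75,299.6),(357.1,300.25)]
for z in(12.5,):
    print(z,[np.round(x,2).tolist() for x in rect([onz(C,p,z) for p in u])])
# top and side of hole pad check via top camera
im=cv2.imread('pics/top0.png');Ct=cam('top')
ut=[(360+178/6,190+208/6),(360+468/6,190+202/6),(360+186/6,190+380/6),(360+480/6,190+373/6)]
# order: far-left(3), far-right(2), near-left(1), near-right(0)
ut=[ut[2],ut[0],ut[3],ut[1]]
print([np.round(x,2).tolist() for x in rect([onz(Ct,p,12.5) for p in ut])])
for a,b in zip(u,ut): print(np.round(tri([C,Ct],[a,b])[0],1))
```

```text
12.5 [[515.81, -332.0], -2.79, [[-0.02, -0.05], [0.0, 0.07], [0.11, 0.08], [-0.09, -0.1]]]
[[514.11, -333.19], -2.9, [[-0.22, 0.04], [0.17, -0.24], [-0.02, 0.04], [0.07, 0.17]]]
[ 483.8 -274.5    7.7]
[ 553.  -278.2    6. ]
[ 478.2 -389.6    7.6]
[ 546.8 -393.     7.7]
```

>>> {"api": "play_rows", "payload": {
  "moves": [
    [0, [-3.2, 1.2, -30], -0.4],
    [0, [0, 0, -30], 0],
    [0, [0, 0, 0], 0],
    [0, [0, 0, 0], 0],
    [0, [0, 0, 0], 0],
    [0, [0, 0, 0], 0]
  ]
}}

```text
t: 3.72
tcp_pos: [516.9, -331.0, 69.8]
eef_rot: [0.018, 0.706, -0.019, 0.708]
force: [0.3, 0.8, 0.8]
opening: 85.5
```

Run:
```python
from s import *
im,st=shot(4);C=cam('wrist',st)
c,a=np.array([515.8,-332.]),np.radians(-2.8)
Rm=np.array([[np.cos(a),-np.sin(a)],[np.sin(a),np.cos(a)]])
for l in [[-34,57],[34,57],[-34,-57],[34,-57]]: print(np.round(proj(C,np.append(c+Rm@l,12.5)),1))
```

```text
t 3.7167 tcp [ 516.89 -330.97   69.77] jawdeg -2.9500948138858614 F [0.31 0.84 0.8 ] op 85.47
[263.3 171.4]
[378.3 171.1]
[272.7 337.3]
[370.3 336.8]
```

View pics/w4.png

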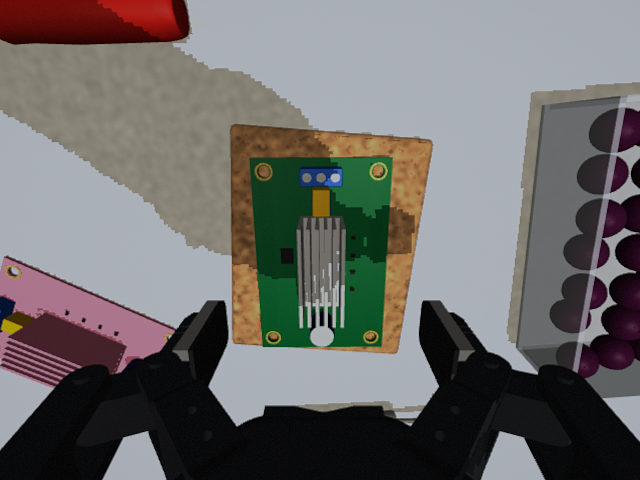

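Predicted hole pixels match the rings in this second view to within 1 px, so the top-face height of 12.5 mm and the centre (515.8, -332.0) are confirmed. Descending to grasp.

>>> {"api": "play_rows", "payload": {
  "moves": [
    [0, [-1, -1, -26], 0],
    [0, [0, 0, -25], 0],
    [0, [0, 0, 0], 0],
    [0, [0, 0, 0], 0],
    [0, [0, 0, 0], 0],
    [0, [0, 0, 0], 0]
  ]
}}

```text
t: 4.27
tcp_pos: [515.6, -332.6, 18.8]
eef_rot: [0.018, 0.706, -0.019, 0.708]
force: [-0.3, -0.4, 0.5]
opening: 85.1
```

>>> {"api": "play_rows", "payload": {
  "moves": [
    [150, [0, 0, 0], 0],
    [150, [0, 0, 0], 0],
    [150, [0, 0, 0], 0],
    [150, [0, 0, 0], 0],
    [150, [0, 0, 0], 0],
    [150, [0, 0, 0], 0]
  ]
}}

```text
t: 4.77
tcp_pos: [514.2, -331.7, 16.8]
eef_rot: [0.019, 0.707, -0.019, 0.707]
force: [0.4, -0.2, -0.5]
opening: 35.2
```

>>> {"api": "play_rows", "payload": {
  "moves": [
    [175, [0, 0, 0], 0],
    [175, [0, 0, 0], 0],
    [180, [0, 0, 0], 0],
    [180, [0, 0, 0], 0],
    [180, [0, 0, 0], 0]
  ]
}}

```text
t: 5.18
tcp_pos: [514.6, -331.7, 16.9]
eef_rot: [0.018, 0.707, -0.019, 0.707]
force: [0.5, 0.4, 1.7]
opening: 25.4
```

>>> {"api": "play_rows", "payload": {
  "moves": [
    [188, [0, 0, 0], 0],
    [188, [0, 0, 0], 0],
    [188, [0, 0, 0], 0]
  ]
}}

```text
t: 5.43
tcp_pos: [514.6, -331.8, 17.1]
eef_rot: [0.018, 0.707, -0.019, 0.707]
force: [0.7, 0.3, 2.6]
opening: 24.8
```

>>> {"api": "play_rows", "payload": {
  "moves": [
    [196, [0, 0, 0], 0],
    [196, [0, 0, 0], 0],
    [196, [0, 0, 0], 0]
  ]
}}

```text
t: 5.68
tcp_pos: [514.6, -331.8, 17.0]
eef_rot: [0.018, 0.707, -0.019, 0.707]
force: [0.6, -0.2, 4.8]
opening: 24.8
```

>>> {"api": "play_rows", "payload": {
  "moves": [
    [196, [0, 0, 4], 0],
    [196, [0, 0, 8], 0],
    [196, [0, 0, 8], 0],
    [196, [0, 0, 8], 0],
    [196, [0, 0, 0], 0],
    [196, [0, 0, 0], 0],
    [196, [0, 0, 0], 0],
    [196, [0, 0, 0], 0]
  ]
}}

```text
t: 6.35
tcp_pos: [513.8, -331.5, 44.4]
eef_rot: [0.019, 0.707, -0.018, 0.707]
force: [-0.0, -0.3, -2.0]
opening: 24.7
```

Run:
```python
from h import *
im,st=shot(5)
```

```text
t 6.35 tcp [ 513.84 -331.47   44.44] jawdeg -3.002013771447311 F [-0.02 -0.26 -1.96] op 24.7
```

View pics/w5.png

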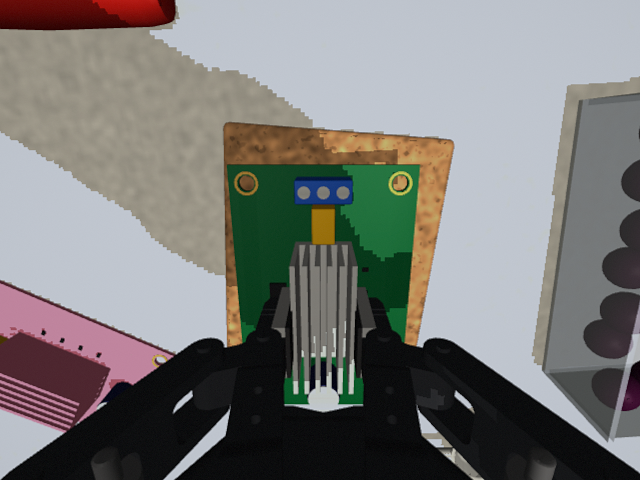

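Run:
```python
from s import *
im,st=load(5);C=cam('wrist',st)
tiles(im,[(246,183),(400,183)],'z5',gam=0.7)
for zt in (38,39,40,41,42):
    A,B=[onz(C,p,zt) for p in [(246,183),(400.5,182.5)]];print(zt,np.linalg.norm(A-B),np.round(A-st['tcp_pos'],2),np.round(B-st['tcp_pos'],2), np.degrees(np.arctan2((B-A)[1],(B-A)[0])))
```

```text
38 68.88559037729677 [-31.4   58.23  -6.44] [37.4  54.87 -6.44] -2.796408598074083
39 68.42279579324249 [-31.17  58.36  -5.44] [37.18 55.02 -5.44] -2.7964085980740854
40 67.96000120918828 [-30.93  58.49  -4.44] [36.95 55.18 -4.44] -2.7964085980740854
41 67.49720662513408 [-30.69  58.63  -3.44] [36.73 55.34 -3.44] -2.7964085980741333
42 67.03441204107992 [-30.45  58.76  -2.44] [36.5  55.49 -2.44] -2.7964085980740827
```

View pics/z5.png

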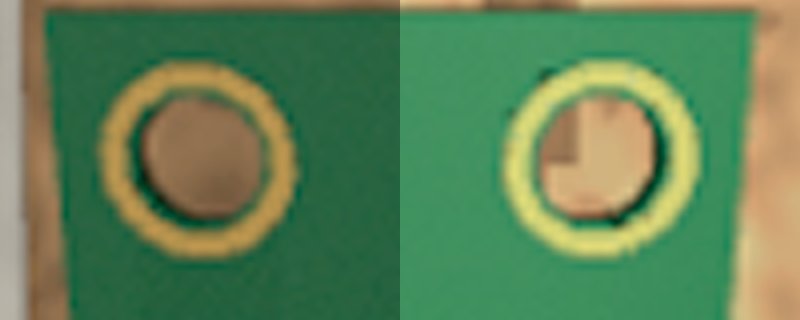

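The board is lifted (about 2 N on the wrist) and level, with its hole midpoint placing its centre under the TCP. I'll carry it to above the bay.

>>> {"api": "play_rows", "payload": {
  "moves": [
    [196, [0, 0, 20], 0],
    [196, [0, 10, 20], 0],
    [196, [3.5, 25, 0], 2.1],
    [196, [3.5, 27, 0], 2.1],
    [196, [3.5, 27, 0], 2.1],
    [196, [3.5, 27, 0], 2.2],
    [196, [3.5, 27, 0], 0],
    [196, [3.5, 27, 0], 0]
  ]
}}

```text
t: 7.07
tcp_pos: [534.9, -160.4, 84.5]
eef_rot: [-0.034, 0.706, 0.034, 0.706]
force: [0.4, 0.1, -1.9]
opening: 25.0
```

>>> {"api": "play_rows", "payload": {
  "moves": [
    [196, [3.5, 27, 0], 0],
    [196, [3.5, 27, 0], 0],
    [196, [3.5, 27, 0], 0],
    [196, [3.5, 27, 0], 0],
    [196, [3.5, 27, 0], 0],
    [196, [3.5, 25, 0], 0],
    [196, [0, 15, 0], 0],
    [196, [0, 5, 0], 0]
  ]
}}

```text
t: 7.73
tcp_pos: [556.0, 22.6, 84.4]
eef_rot: [-0.035, 0.706, 0.036, 0.706]
force: [-0.5, 1.0, -1.6]
opening: 25.1
```

>>> {"api": "play_rows", "payload": {
  "moves": [
    [196, [0, 0, 0], 0],
    [196, [0, 0, 0], 0],
    [196, [0, 0, 0], 0],
    [196, [0, 0, 0], 0],
    [196, [0, 0, 0], 0]
  ]
}}

```text
t: 8.15
tcp_pos: [556.1, 16.6, 84.7]
eef_rot: [-0.033, 0.706, 0.033, 0.706]
force: [-0.1, -0.3, -2.8]
opening: 25.1
```

Run:
```python
from h import *
im,st=shot(6)
```

```text
t 8.15 tcp [556.13  16.63  84.73] jawdeg 5.3648952100698635 F [-0.14 -0.34 -2.77] op 25.12
```

View pics/w6.png

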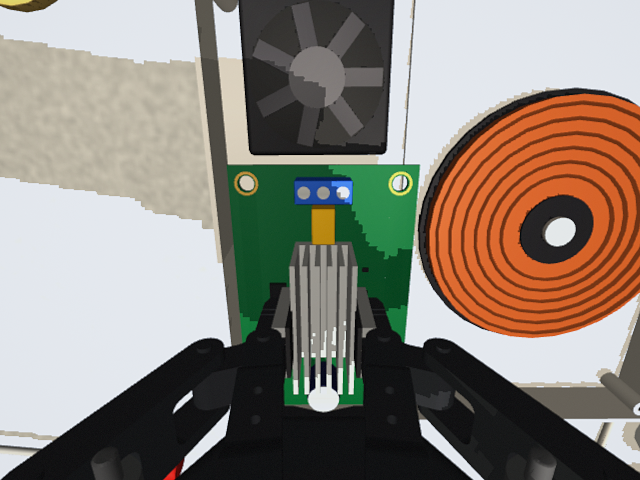

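I overshot y by about 25 mm through a miscount. Nothing was touched, so I'll come back over the bay and lower part-way.

>>> {"api": "play_rows", "payload": {
  "moves": [
    [196, [0, -13, 0], 0.2],
    [196, [0, -12.2, 0], 0],
    [196, [0, 0, -10], 0],
    [196, [0, 0, -15], 0],
    [196, [0, 0, -8], 0],
    [196, [0, 0, 0], 0],
    [196, [0, 0, 0], 0],
    [196, [0, 0, 0], 0]
  ]
}}

```text
t: 8.87
tcp_pos: [556.3, -6.7, 51.8]
eef_rot: [-0.035, 0.706, 0.035, 0.706]
force: [-0.4, 0.3, -2.5]
opening: 25.2
```

>>> {"api": "play_rows", "payload": {
  "moves": [
    [196, [0, 0, 0], 0],
    [196, [0, 0, 0], 0]
  ]
}}

```text
t: 9.03
tcp_pos: [556.8, -6.7, 52.4]
eef_rot: [-0.035, 0.706, 0.035, 0.707]
force: [1.3, 1.0, -2.1]
opening: 25.0
```

Run:
```python
from h import *
im,st=shot(7)
tiles(im,[(246,183),(400,183)],'z7',gam=0.7)
```

```text
t 9.0333 tcp [556.77  -6.67  52.37] jawdeg 5.715154287696274 F [ 1.29  1.03 -2.15] op 25.04
```

View pics/z7.png

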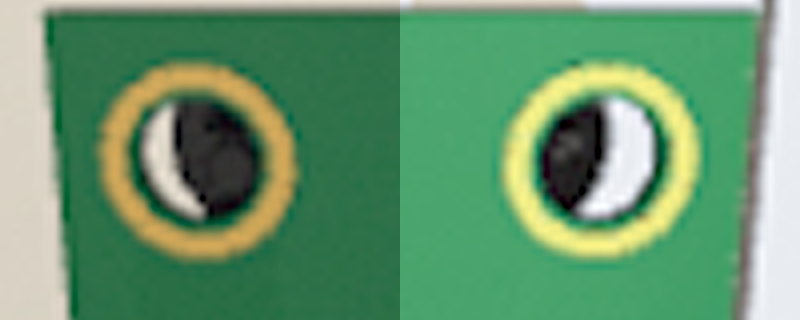

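View pics/w7.png

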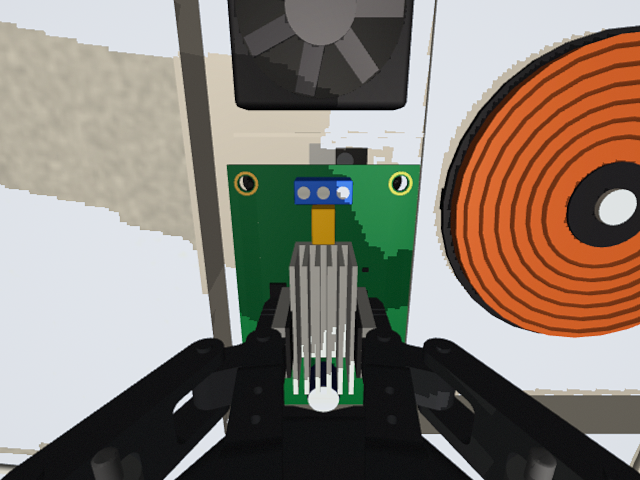

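```bash
cat >> s.py <<'E'
def circ(C,bay,yaw,z,r,l):
    a=np.radians(yaw);Rm=np.array([[np.cos(a),-np.sin(a)],[np.sin(a),np.cos(a)]]);c=np.array(bay)+Rm@l
    return np.array([proj(C,[c[0]+r*np.cos(t),c[1]+r*np.sin(t),z]) for t in np.linspace(0,2*np.pi,40)])
def overlay(im,C,bay,yaw,ctrs,name,z=25,f=8,hw=(25,20),gam=.7,extra=()):
    M=[];big=[]
    for (u,v) in ctrs:
        A=np.float32([[f,0,-f*(u-hw[0])],[0,f,-f*(v-hw[1])]])
        t=cv2.warpAffine(im,A,(2*hw[0]*f,2*hw[1]*f),flags=cv2.INTER_CUBIC);t=(255*(t/255.)**gam).astype('uint8')
        for l in [[-34,57],[34,57],[-34,-57],[34,-57]]:
            for zz,r,col in [(z,6.5,(0,0,255)),(z+12,1.5,(255,0,255))]+list(extra):
                q=circ(C,bay,yaw,zz,r,l);q=(q-[u-hw[0],v-hw[1]])*f
                cv2.polylines(t,[np.int32(q)],True,col,1)
        big.append(t)
    g=np.vstack([np.hstack(big[i:i+2]) for i in range(0,len(big),2)])
    cv2.imwrite(f'pics/{name}.png',g)
E
python3 - <<'E'
from s import *
im,st=load(7);C=cam('wrist',st)
overlay(im,C,[556.4,-8.7],5.75,[(246,183),(400,183)],'o7')
E
```

```text
(no output)
```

View pics/o7.png

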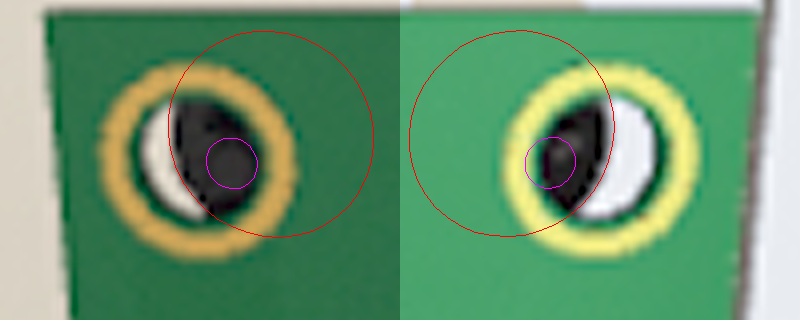

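The predicted support circles (red shoulder, magenta tip) match what shows through the holes at (246,183) and (400,183). I'll correct by (-0.6, -1.9) mm and lower to just above the tips.

>>> {"api": "play_rows", "payload": {
  "moves": [
    [196, [-0.6, -1.9, 0], 0],
    [196, [0, 0, -6], 0],
    [196, [0, 0, 0], 0],
    [196, [0, 0, 0], 0],
    [196, [0, 0, 0], 0],
    [196, [0, 0, 0], 0]
  ]
}}

```text
t: 9.58
tcp_pos: [555.6, -8.7, 45.7]
eef_rot: [-0.035, 0.706, 0.035, 0.706]
force: [-0.2, -0.2, -1.7]
opening: 25.1
```

Run:
```python
from s import *
im,st=shot(8);C=cam('wrist',st)
overlay(im,C,[556.4,-8.7],5.75,[(246,183),(400,183)],'o8')
tiles(im,[(246,183),(400,183)],'z8',gam=0.5)
a=cv2.imread('pics/o8.png');b=cv2.imread('pics/z8.png');cv2.imwrite('pics/oz8.png',np.vstack([a,b])[:600])
```

```text
t 9.5833 tcp [555.6   -8.73  45.71] jawdeg 5.705946840071432 F [-0.19 -0.25 -1.7 ] op 25.12
```

View pics/oz8.png

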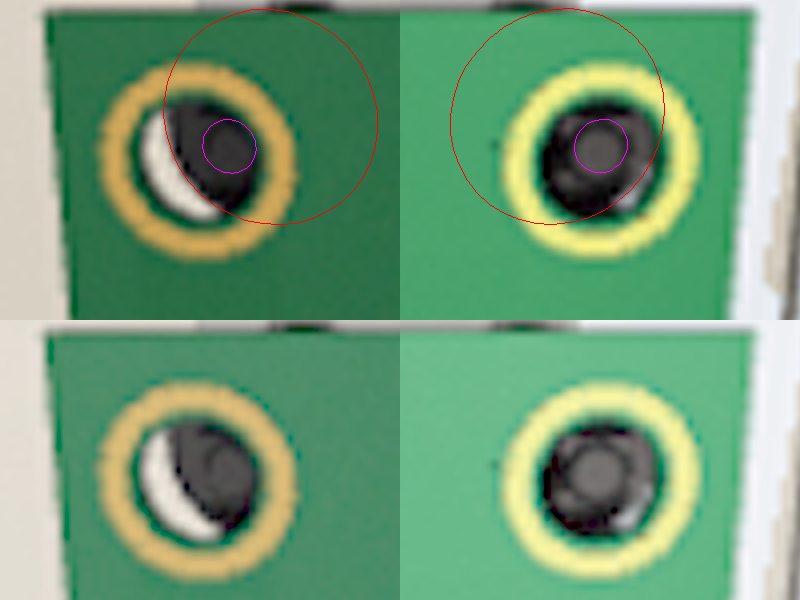

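Tips now show through both near-camera holes: left (275,165-ish in tile coordinates +34,-14), right nearly centred. On average they sit about 0.9 mm towards +x, with y right after parallax. Shifting and lowering.

>>> {"api": "play_rows", "payload": {
  "moves": [
    [196, [0.9, 0.1, 0], 0],
    [196, [0, 0, 0], 0],
    [196, [0, 0, -2], 0],
    [196, [0, 0, 0], 0],
    [196, [0, 0, 0], 0],
    [196, [0, 0, 0], 0]
  ]
}}

```text
t: 10.13
tcp_pos: [556.4, -8.7, 43.7]
eef_rot: [-0.035, 0.706, 0.035, 0.706]
force: [0.5, 0.5, -2.6]
opening: 25.0
```

Run:
```python
from s import *
im,st=shot(9);C=cam('wrist',st)
overlay(im,C,[556.4,-8.7],5.75,[(246,183),(400,183)],'o8')
tiles(im,[(246,183),(400,183)],'z8',gam=0.5)
a=cv2.imread('pics/o8.png');b=cv2.imread('pics/z8.png');cv2.imwrite('pics/oz9.png',np.vstack([a,b])[:600])
```

```text
t 10.1333 tcp [556.39  -8.7   43.66] jawdeg 5.698009385501737 F [ 0.51  0.51 -2.57] op 24.96
```

View pics/oz9.png

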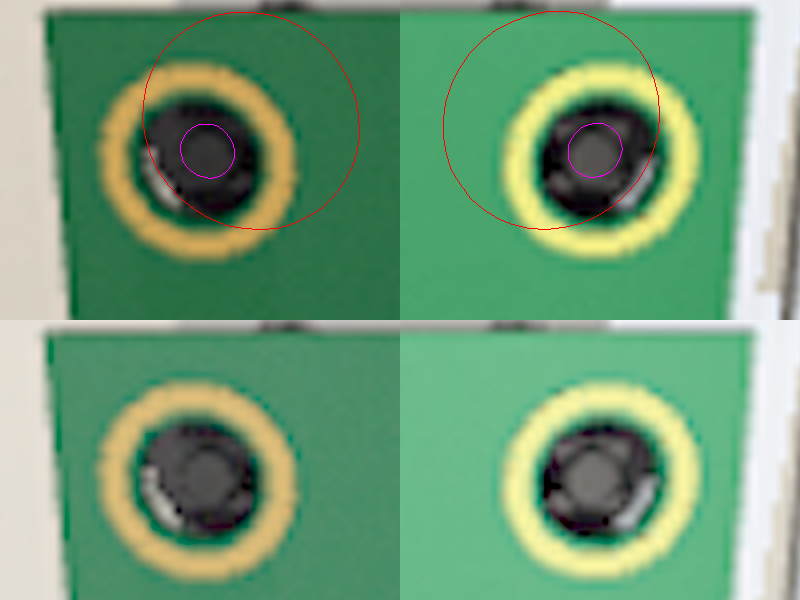

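Both tips are now centred and symmetric in their holes. Lowering onto the barbs.

>>> {"api": "play_rows", "payload": {
  "moves": [
    [196, [0, 0, -2], 0],
    [196, [0, 0, -1.5], 0],
    [196, [0, 0, -1], 0],
    [196, [0, 0, 0], 0],
    [196, [0, 0, 0], 0]
  ]
}}

```text
t: 10.6
tcp_pos: [556.4, -8.8, 39.1]
eef_rot: [-0.035, 0.706, 0.035, 0.706]
force: [-0.5, -0.6, -2.3]
opening: 25.3
```

Run:
```python
from s import *
im,st=shot(10);C=cam('wrist',st)
print(st['wrist_torque'])
tiles(im,[(246,183),(400,183)],'z10',gam=0.5)
```

```text
t 10.6 tcp [556.38  -8.78  39.12] jawdeg 5.691947072322903 F [-0.54 -0.57 -2.34] op 25.26
[-0.07532722  0.02178545  0.01862003]
```

View pics/z10.png

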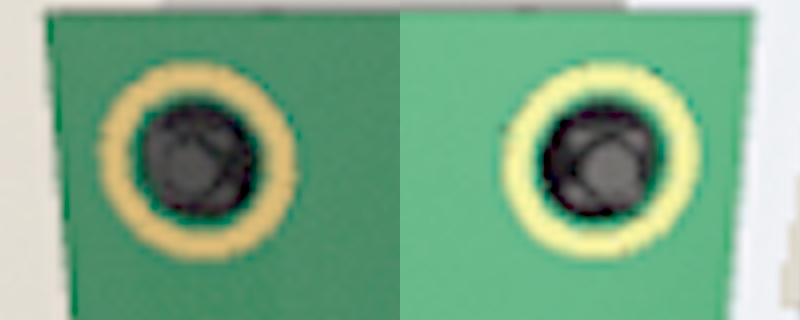

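>>> {"api": "play_rows", "payload": {
  "moves": [
    [196, [0, 0, -0.8], 0],
    [196, [0, 0, 0], 0],
    [196, [0, 0, 0], 0]
  ]
}}

```text
t: 10.9
tcp_pos: [556.6, -8.8, 38.5]
eef_rot: [-0.035, 0.706, 0.035, 0.706]
force: [0.7, -0.6, -1.3]
opening: 24.9
```

>>> {"api": "play_rows", "payload": {
  "moves": [
    [196, [0, 0, -0.7], 0],
    [196, [0, 0, 0], 0],
    [196, [0, 0, 0], 0]
  ]
}}

```text
t: 11.15
tcp_pos: [556.8, -8.8, 38.0]
eef_rot: [-0.035, 0.706, 0.035, 0.706]
force: [-1.2, -1.7, 0.8]
opening: 25.2
```

>>> {"api": "play_rows", "payload": {
  "moves": [
    [186, [0, 0, 0], 0],
    [178, [0, 0, 0], 0],
    [170, [0, 0, 0], 0],
    [150, [0, 0, 0], 0],
    [130, [0, 0, 0], 0],
    [130, [0, 0, 0], 0]
  ]
}}

```text
t: 11.65
tcp_pos: [556.4, -8.4, 37.7]
eef_rot: [-0.035, 0.706, 0.035, 0.706]
force: [-0.5, -0.1, 0.8]
opening: 42.0
```

>>> {"api": "play_rows", "payload": {
  "moves": [
    [130, [0, 0, 10], 0],
    [130, [0, 0, 25], 0],
    [130, [0, 0, 35], 0],
    [200, [0, 0, 20], 0],
    [255, [0, -20, 0], 0],
    [255, [0, -20, 0], 0],
    [255, [0, 0, 0], 0],
    [255, [0, 0, 0], 0]
  ]
}}

```text
t: 12.32
tcp_pos: [556.5, -50.1, 128.5]
eef_rot: [-0.034, 0.706, 0.034, 0.707]
force: [-1.2, 0.3, 0.1]
opening: 0.1
```

>>> {"api": "play_rows", "payload": {
  "moves": [
    [255, [0, 0, 0], 0],
    [255, [0, 0, 0], 0],
    [255, [0, 0, 0], 0]
  ]
}}

```text
t: 12.57
tcp_pos: [556.4, -47.4, 127.6]
eef_rot: [-0.036, 0.706, 0.036, 0.706]
force: [0.3, -0.0, 0.2]
opening: -0.6
```

Run:
```python
from s import *
im,st=shot(11);C=cam('wrist',st)
```

```text
t 12.5667 tcp [556.37 -47.37 127.59] jawdeg 5.795804926444616 F [ 0.34 -0.04  0.21] op -0.63
```

View pics/w11.png

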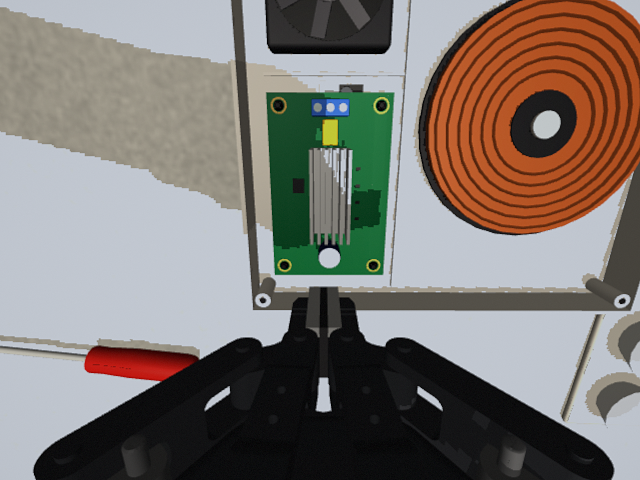

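Run:
```python
from s import *
im,st=load(11);C=cam('wrist',st)
ctr=[(279,105),(381,105),(284,265),(373,265)]
tiles(im,ctr,'z11',gam=0.6)
for l in [[-34,57],[34,57],[-34,-57],[34,-57]]:
    print([np.round(circ(C,[556.4,-8.7],5.75,z,.01,l)[0],1).tolist() for z in (34.5,39.5)])
```

```text
[[277.6, 104.2], [276.6, 103.6]]
[[380.9, 104.4], [382.2, 103.8]]
[[283.7, 265.0], [282.9, 267.5]]
[[372.8, 265.1], [373.7, 267.6]]
```

View pics/z11.png

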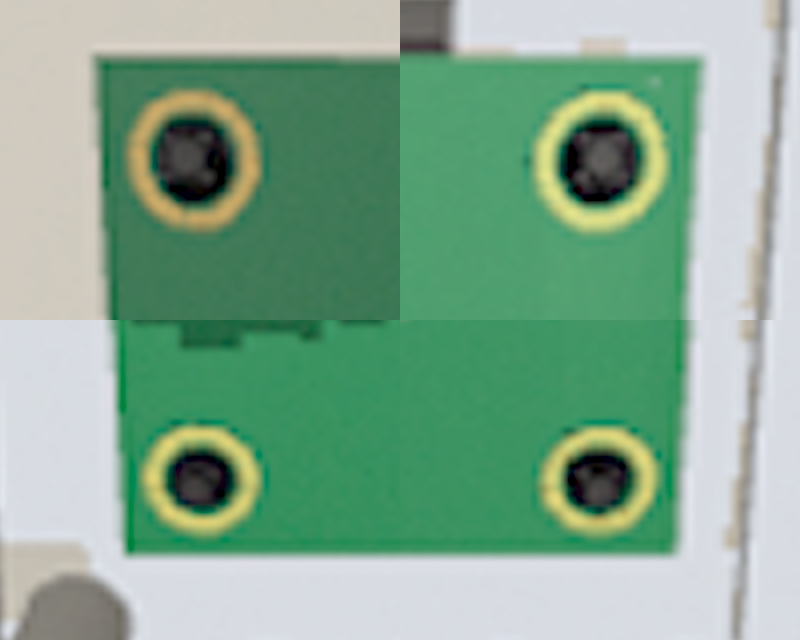

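All four tips sit inside their holes, and the rings match the predicted resting height (top face about 34.5 mm). Next I'll press each corner beside its hole with shut fingers, first the near right (526, -48).

>>> {"api": "play_rows", "payload": {
  "moves": [
    [255, [-15, -0.5, -10], 0],
    [255, [-15, 0, -30], 0],
    [255, [0, 0, -30], 0],
    [255, [0, 0, -15], 0],
    [255, [0, 0, 0], 0],
    [255, [0, 0, 0], 0],
    [255, [0, 0, 0], 0],
    [255, [0, 0, 0], 0]
  ]
}}

```text
t: 13.28
tcp_pos: [528.0, -49.1, 44.1]
eef_rot: [-0.035, 0.705, 0.035, 0.707]
force: [-0.8, -1.2, -0.1]
opening: -0.0
```

Run:
```python
from s import *
im,st=shot(12)
```

```text
t 13.2833 tcp [528.   -49.07  44.13] jawdeg 5.714828153263812 F [-0.77 -1.2  -0.14] op -0.02
```

View pics/w12.png

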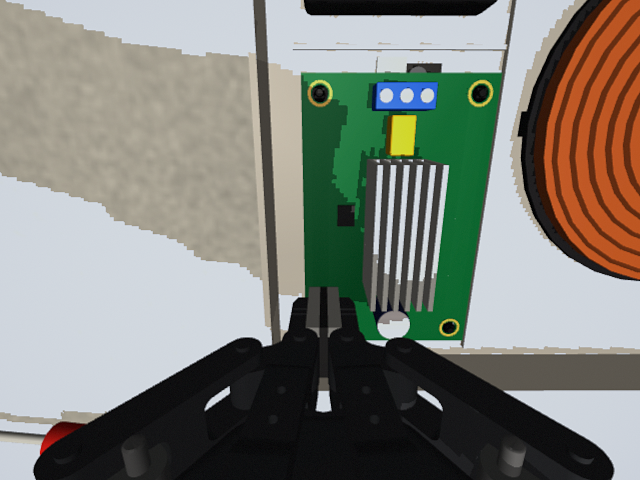

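The fingers are over the bare near-right corner, clear of heatsink and capacitor. Lowering in small steps.

>>> {"api": "play_rows", "payload": {
  "moves": [
    [255, [-1.5, 1, -4], 0],
    [255, [0, 0, -4], 0],
    [255, [0, 0, 0], 0],
    [255, [0, 0, 0], 0],
    [255, [0, 0, 0], 0]
  ]
}}

```text
t: 13.75
tcp_pos: [524.9, -48.2, 34.7]
eef_rot: [-0.035, 0.706, 0.035, 0.706]
force: [0.8, 1.1, -0.3]
opening: -0.0
```

>>> {"api": "play_rows", "payload": {
  "moves": [
    [255, [0, 0, -1.5], 0],
    [255, [0, 0, 0], 0],
    [255, [0, 0, 0], 0]
  ]
}}

```text
t: 14.0
tcp_pos: [525.3, -48.2, 33.3]
eef_rot: [-0.035, 0.706, 0.035, 0.706]
force: [0.2, 0.3, 0.8]
opening: 0.2
```

>>> {"api": "play_rows", "payload": {
  "moves": [
    [255, [0, 0, -1], 0],
    [255, [0, 0, 0], 0],
    [255, [0, 0, 0], 0]
  ]
}}

```text
t: 14.25
tcp_pos: [525.3, -48.2, 32.4]
eef_rot: [-0.035, 0.706, 0.035, 0.706]
force: [0.5, 0.3, 3.0]
opening: -0.1
```

>>> {"api": "play_rows", "payload": {
  "moves": [
    [255, [0, 0, -1], 0],
    [255, [0, 0, 0], 0],
    [255, [0, 0, 0], 0]
  ]
}}

```text
t: 14.5
tcp_pos: [525.3, -48.2, 31.4]
eef_rot: [-0.035, 0.706, 0.035, 0.706]
force: [0.1, -0.3, 3.5]
opening: -0.2
```

>>> {"api": "play_rows", "payload": {
  "moves": [
    [255, [0, 0, -1], 0],
    [255, [0, 0, 0], 0],
    [255, [0, 0, 0], 0]
  ]
}}

```text
t: 14.75
tcp_pos: [524.6, -48.1, 29.9]
eef_rot: [-0.035, 0.707, 0.035, 0.706]
force: [-0.3, 0.3, 0.3]
opening: 0.3
```

>>> {"api": "play_rows", "payload": {
  "moves": [
    [255, [0, 0, -1], 0],
    [255, [0, 0, 0], 0],
    [255, [0, 0, 0], 0]
  ]
}}

```text
t: 15.0
tcp_pos: [524.6, -48.1, 29.0]
eef_rot: [-0.035, 0.706, 0.035, 0.706]
force: [-0.4, -0.2, 1.9]
opening: 0.1
```

>>> {"api": "play_rows", "payload": {
  "moves": [
    [255, [0, 0, -0.7], 0],
    [255, [0, 0, 0], 0],
    [255, [0, 0, 0], 0]
  ]
}}

```text
t: 15.25
tcp_pos: [524.7, -48.1, 28.6]
eef_rot: [-0.035, 0.706, 0.035, 0.706]
force: [-0.6, 0.8, 4.2]
opening: 0.2
```

>>> {"api": "play_rows", "payload": {
  "moves": [
    [255, [0, 0, -0.8], 0],
    [255, [0, 0, 0], 0],
    [255, [0, 0, 0], 0]
  ]
}}

```text
t: 15.5
tcp_pos: [524.8, -48.1, 28.1]
eef_rot: [-0.035, 0.706, 0.035, 0.706]
force: [-3.3, 0.3, 7.8]
opening: -0.3
```

>>> {"api": "play_rows", "payload": {
  "moves": [
    [255, [0, 0, -0.8], 0],
    [255, [0, 0, 0], 0],
    [255, [0, 0, 0], 0]
  ]
}}

```text
t: 15.75
tcp_pos: [524.9, -48.1, 27.5]
eef_rot: [-0.035, 0.706, 0.035, 0.706]
force: [-2.6, 0.8, 8.9]
opening: -0.5
```

>>> {"api": "play_rows", "payload": {
  "moves": [
    [255, [0, 0, -0.6], 0],
    [255, [0, 0, 0], 0],
    [255, [0, 0, 0], 0]
  ]
}}

```text
t: 16.0
tcp_pos: [525.0, -48.0, 26.9]
eef_rot: [-0.035, 0.706, 0.035, 0.706]
force: [-3.2, 1.5, 8.0]
opening: -0.3
```

>>> {"api": "play_rows", "payload": {
  "moves": [
    [255, [0, 0, -0.6], 0],
    [255, [0, 0, 0], 0],
    [255, [0, 0, 0], 0]
  ]
}}

```text
t: 16.25
tcp_pos: [525.1, -48.0, 26.5]
eef_rot: [-0.035, 0.706, 0.035, 0.706]
force: [-2.7, 1.2, 10.2]
opening: -0.1
```

>>> {"api": "play_rows", "payload": {
  "moves": [
    [255, [0, 0, -0.6], 0],
    [255, [0, 0, 0], 0],
    [255, [0, 0, 0], 0]
  ]
}}

```text
t: 16.5
tcp_pos: [525.1, -48.0, 26.1]
eef_rot: [-0.035, 0.706, 0.035, 0.706]
force: [-4.1, 0.6, 13.2]
opening: 0.1
```

>>> {"api": "play_rows", "payload": {
  "moves": [
    [255, [0, 0, -0.6], 0],
    [255, [0, 0, 0], 0],
    [255, [0, 0, 0], 0]
  ]
}}

```text
t: 16.75
tcp_pos: [525.2, -48.0, 25.8]
eef_rot: [-0.035, 0.706, 0.035, 0.706]
force: [-4.2, 1.1, 16.0]
opening: -0.3
```

Run:
```python
from s import *
im,st=shot(13)
```

```text
t 16.75 tcp [525.17 -48.03  25.8 ] jawdeg 5.7027539314634215 F [-4.19  1.07 15.97] op -0.25
```

View pics/w13.png

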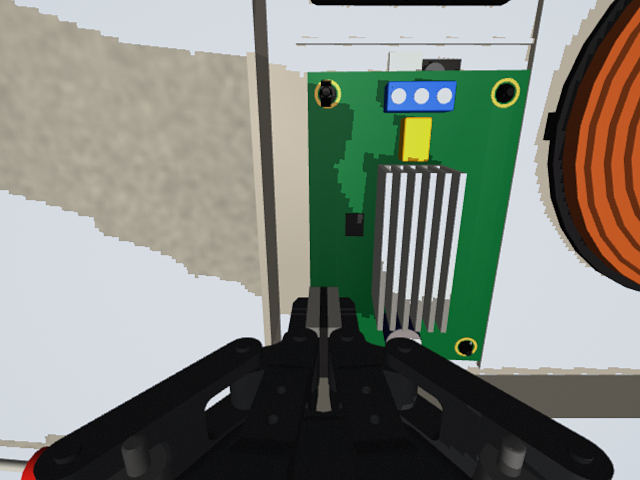

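The force rose steeply to 16 N at TCP z 25.8. That equals 27.5 minus 1.6 mm of shell sink, so this corner is on its shoulder, and the near-left tip at (327,93) already stands proud. Next is near left (519, 24).

>>> {"api": "play_rows", "payload": {
  "moves": [
    [255, [0, 0, 15], 0],
    [255, [0, 0, 15], 0],
    [255, [-3, 36, 0], 0],
    [255, [-3.2, 35.7, 0], 0],
    [255, [0, 0, 0], 0],
    [255, [0, 0, 0], 0],
    [255, [0, 0, -10], 0],
    [255, [0, 0, 0], 0]
  ]
}}

```text
t: 17.47
tcp_pos: [517.8, 22.0, 42.9]
eef_rot: [-0.035, 0.707, 0.034, 0.706]
force: [-1.0, -0.3, -0.8]
opening: 0.2
```

>>> {"api": "play_rows", "payload": {
  "moves": [
    [255, [0, 0, -4], 0],
    [255, [0, 0, 0], 0],
    [255, [0, 0, 0], 0],
    [255, [0, 0, 0], 0]
  ]
}}

```text
t: 17.8
tcp_pos: [518.8, 22.9, 40.4]
eef_rot: [-0.035, 0.706, 0.035, 0.706]
force: [0.5, -0.9, -0.1]
opening: 0.2
```

Run:
```python
from s import *
im,st=shot(14)
```

```text
t 17.8 tcp [518.76  22.86  40.39] jawdeg 5.6360535757580825 F [ 0.48 -0.88 -0.14] op 0.22
```

View pics/w14.png

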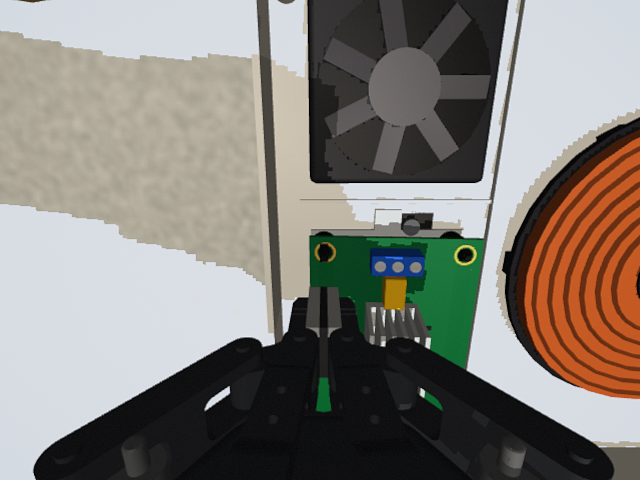

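>>> {"api": "play_rows", "payload": {
  "moves": [
    [255, [0, 0, -4], 0],
    [255, [0, 0, -3], 0],
    [255, [0, 0, 0], 0],
    [255, [0, 0, 0], 0]
  ]
}}

```text
t: 18.18
tcp_pos: [518.5, 23.5, 33.3]
eef_rot: [-0.035, 0.706, 0.035, 0.706]
force: [-0.3, 0.0, -0.5]
opening: 0.0
```

>>> {"api": "play_rows", "payload": {
  "moves": [
    [255, [0, 0, -1], 0],
    [255, [0, 0, -1], 0],
    [255, [0, 0, 0], 0],
    [255, [0, 0, 0], 0]
  ]
}}

```text
t: 18.52
tcp_pos: [518.8, 23.5, 31.5]
eef_rot: [-0.035, 0.706, 0.035, 0.706]
force: [-0.6, 0.1, -0.4]
opening: -0.2
```

>>> {"api": "play_rows", "payload": {
  "moves": [
    [255, [0, 0, -1], 0],
    [255, [0, 0, 0], 0],
    [255, [0, 0, 0], 0]
  ]
}}

```text
t: 18.77
tcp_pos: [518.7, 23.5, 30.5]
eef_rot: [-0.035, 0.706, 0.035, 0.706]
force: [-0.2, -0.0, 0.3]
opening: 0.1
```

>>> {"api": "play_rows", "payload": {
  "moves": [
    [255, [0, 0, -1], 0],
    [255, [0, 0, 0], 0],
    [255, [0, 0, 0], 0]
  ]
}}

```text
t: 19.02
tcp_pos: [518.7, 23.5, 29.5]
eef_rot: [-0.035, 0.706, 0.035, 0.706]
force: [0.3, -0.5, -0.4]
opening: -0.0
```

>>> {"api": "play_rows", "payload": {
  "moves": [
    [255, [0, 0, -1], 0],
    [255, [0, 0, 0], 0],
    [255, [0, 0, 0], 0]
  ]
}}

```text
t: 19.27
tcp_pos: [518.7, 23.5, 28.5]
eef_rot: [-0.035, 0.706, 0.035, 0.706]
force: [-0.0, -0.3, -0.5]
opening: 0.4
```

>>> {"api": "play_rows", "payload": {
  "moves": [
    [255, [0, 0, -0.8], 0],
    [255, [0, 0, 0], 0],
    [255, [0, 0, 0], 0]
  ]
}}

```text
t: 19.52
tcp_pos: [518.9, 23.5, 27.8]
eef_rot: [-0.035, 0.706, 0.035, 0.706]
force: [-0.4, -0.3, 1.4]
opening: 0.4
```

>>> {"api": "play_rows", "payload": {
  "moves": [
    [255, [0, 0, -0.7], 0],
    [255, [0, 0, 0], 0],
    [255, [0, 0, 0], 0]
  ]
}}

```text
t: 19.77
tcp_pos: [518.9, 23.5, 27.3]
eef_rot: [-0.035, 0.706, 0.035, 0.706]
force: [-0.2, 0.1, 4.8]
opening: 0.1
```

>>> {"api": "play_rows", "payload": {
  "moves": [
    [255, [0, 0, -0.6], 0],
    [255, [0, 0, 0], 0],
    [255, [0, 0, 0], 0]
  ]
}}

```text
t: 20.02
tcp_pos: [519.0, 23.5, 27.0]
eef_rot: [-0.035, 0.706, 0.035, 0.706]
force: [-2.5, -0.5, 7.8]
opening: 0.1
```

>>> {"api": "play_rows", "payload": {
  "moves": [
    [255, [0, 0, -0.6], 0],
    [255, [0, 0, 0], 0],
    [255, [0, 0, 0], 0]
  ]
}}

```text
t: 20.27
tcp_pos: [519.0, 23.6, 26.6]
eef_rot: [-0.035, 0.706, 0.035, 0.706]
force: [-3.3, 0.2, 10.1]
opening: -0.1
```

>>> {"api": "play_rows", "payload": {
  "moves": [
    [255, [0, 0, -0.6], 0],
    [255, [0, 0, 0], 0],
    [255, [0, 0, 0], 0]
  ]
}}

```text
t: 20.52
tcp_pos: [519.1, 23.6, 26.3]
eef_rot: [-0.035, 0.706, 0.035, 0.706]
force: [-3.4, -0.2, 12.9]
opening: 0.2
```

>>> {"api": "play_rows", "payload": {
  "moves": [
    [255, [0, 0, -0.6], 0],
    [255, [0, 0, 0], 0],
    [255, [0, 0, 0], 0]
  ]
}}

```text
t: 20.77
tcp_pos: [519.0, 23.5, 25.9]
eef_rot: [-0.035, 0.706, 0.035, 0.706]
force: [-5.0, 0.3, 15.9]
opening: -0.2
```

Near left is home too (25.9 + 1.6 = 27.5). Up over the heatsink to the far left (587, 30).

>>> {"api": "play_rows", "payload": {
  "moves": [
    [255, [0, 0, 30], 0],
    [255, [0, 0, 32], 0],
    [255, [34, 3.5, 0], 0],
    [255, [33.6, 3.5, 0], 0],
    [255, [0, 0, -20], 0],
    [255, [0, 0, -20], 0],
    [255, [0, 0, 0], 0],
    [255, [0, 0, 0], 0]
  ]
}}

```text
t: 21.43
tcp_pos: [584.6, 30.3, 45.2]
eef_rot: [-0.035, 0.708, 0.035, 0.705]
force: [-0.4, -0.7, -0.2]
opening: 0.0
```

>>> {"api": "play_rows", "payload": {
  "moves": [
    [255, [0, 0, 0], 0],
    [255, [0, 0, 0], 0]
  ]
}}

```text
t: 21.6
tcp_pos: [586.9, 30.5, 47.7]
eef_rot: [-0.035, 0.706, 0.035, 0.707]
force: [0.9, -0.4, 0.8]
opening: -0.2
```

Run:
```python
from s import *
im,st=shot(15)
```

```text
t 21.6 tcp [586.94  30.5   47.66] jawdeg 5.6896900157057475 F [ 0.88 -0.44  0.82] op -0.21
```

View pics/w15.png

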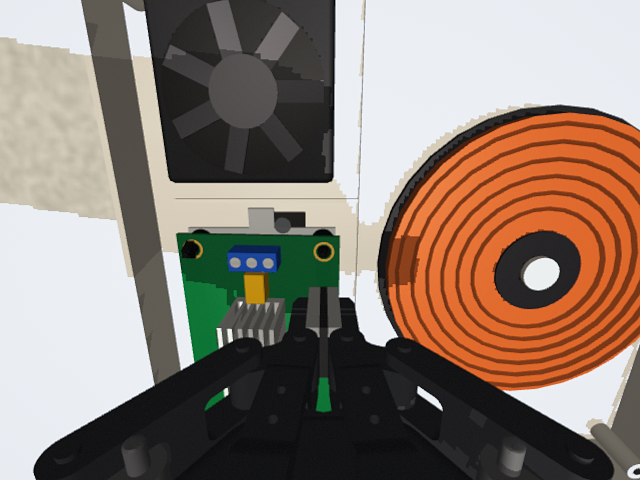

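>>> {"api": "play_rows", "payload": {
  "moves": [
    [255, [0, 0, -5], 0],
    [255, [0, 0, -3], 0],
    [255, [0, 0, 0], 0],
    [255, [0, 0, 0], 0]
  ]
}}

```text
t: 21.98
tcp_pos: [586.1, 30.5, 38.5]
eef_rot: [-0.035, 0.706, 0.035, 0.706]
force: [-0.3, 0.6, 0.7]
opening: 0.0
```

>>> {"api": "play_rows", "payload": {
  "moves": [
    [255, [0, 0, -1], 0],
    [255, [0, 0, -1], 0],
    [255, [0, 0, 0], 0],
    [255, [0, 0, 0], 0]
  ]
}}

```text
t: 22.32
tcp_pos: [586.4, 30.5, 36.6]
eef_rot: [-0.035, 0.706, 0.035, 0.706]
force: [-0.1, 0.8, -0.0]
opening: 0.0
```

>>> {"api": "play_rows", "payload": {
  "moves": [
    [255, [0, 0, -1], 0],
    [255, [0, 0, -1], 0],
    [255, [0, 0, 0], 0],
    [255, [0, 0, 0], 0]
  ]
}}

```text
t: 22.65
tcp_pos: [586.3, 30.5, 34.5]
eef_rot: [-0.035, 0.706, 0.035, 0.706]
force: [0.1, 0.5, 0.3]
opening: -0.0
```

>>> {"api": "play_rows", "payload": {
  "moves": [
    [255, [0, 0, -1], 0],
    [255, [0, 0, 0], 0],
    [255, [0, 0, 0], 0]
  ]
}}

```text
t: 22.9
tcp_pos: [586.3, 30.5, 33.6]
eef_rot: [-0.035, 0.706, 0.035, 0.706]
force: [1.1, -0.2, 0.0]
opening: 0.2
```

>>> {"api": "play_rows", "payload": {
  "moves": [
    [255, [0, 0, -1], 0],
    [255, [0, 0, 0], 0],
    [255, [0, 0, 0], 0]
  ]
}}

```text
t: 23.15
tcp_pos: [586.3, 30.5, 32.6]
eef_rot: [-0.035, 0.706, 0.035, 0.706]
force: [-0.4, -0.0, 0.0]
opening: 0.3
```

>>> {"api": "play_rows", "payload": {
  "moves": [
    [255, [0, 0, -1], 0],
    [255, [0, 0, 0], 0],
    [255, [0, 0, 0], 0]
  ]
}}

```text
t: 23.4
tcp_pos: [586.5, 30.5, 31.8]
eef_rot: [-0.035, 0.706, 0.035, 0.706]
force: [-0.0, -0.9, 2.5]
opening: -0.1
```

>>> {"api": "play_rows", "payload": {
  "moves": [
    [255, [0, 0, -1], 0],
    [255, [0, 0, 0], 0],
    [255, [0, 0, 0], 0]
  ]
}}

```text
t: 23.65
tcp_pos: [586.6, 30.5, 30.6]
eef_rot: [-0.035, 0.706, 0.035, 0.706]
force: [1.3, 0.1, 0.8]
opening: 0.2
```

>>> {"api": "play_rows", "payload": {
  "moves": [
    [255, [0, 0, -1], 0],
    [255, [0, 0, 0], 0],
    [255, [0, 0, 0], 0]
  ]
}}

```text
t: 23.9
tcp_pos: [586.1, 30.6, 29.3]
eef_rot: [-0.035, 0.706, 0.035, 0.706]
force: [-0.6, 0.2, -0.2]
opening: 0.1
```

>>> {"api": "play_rows", "payload": {
  "moves": [
    [255, [0, 0, -0.8], 0],
    [255, [0, 0, 0], 0],
    [255, [0, 0, 0], 0]
  ]
}}

```text
t: 24.15
tcp_pos: [586.1, 30.5, 28.6]
eef_rot: [-0.035, 0.706, 0.035, 0.706]
force: [0.5, 0.8, -0.1]
opening: -0.1
```

>>> {"api": "play_rows", "payload": {
  "moves": [
    [255, [0, 0, -0.8], 0],
    [255, [0, 0, 0], 0],
    [255, [0, 0, 0], 0]
  ]
}}

```text
t: 24.4
tcp_pos: [586.3, 30.5, 27.9]
eef_rot: [-0.035, 0.706, 0.035, 0.706]
force: [0.2, 0.4, -1.0]
opening: 0.2
```

>>> {"api": "play_rows", "payload": {
  "moves": [
    [255, [0, 0, -0.7], 0],
    [255, [0, 0, 0], 0],
    [255, [0, 0, 0], 0]
  ]
}}

```text
t: 24.65
tcp_pos: [586.5, 30.5, 27.4]
eef_rot: [-0.035, 0.706, 0.035, 0.706]
force: [-0.4, 0.2, 1.0]
opening: -0.4
```

>>> {"api": "play_rows", "payload": {
  "moves": [
    [255, [0, 0, -0.6], 0],
    [255, [0, 0, 0], 0],
    [255, [0, 0, 0], 0]
  ]
}}

```text
t: 24.9
tcp_pos: [586.5, 30.5, 27.0]
eef_rot: [-0.035, 0.706, 0.035, 0.706]
force: [-1.0, -0.3, 4.1]
opening: -0.0
```

>>> {"api": "play_rows", "payload": {
  "moves": [
    [255, [0, 0, -0.6], 0],
    [255, [0, 0, 0], 0],
    [255, [0, 0, 0], 0]
  ]
}}

```text
t: 25.15
tcp_pos: [586.5, 30.5, 26.7]
eef_rot: [-0.035, 0.706, 0.035, 0.706]
force: [-3.1, -0.5, 7.4]
opening: -0.1
```

>>> {"api": "play_rows", "payload": {
  "moves": [
    [255, [0, 0, -0.6], 0],
    [255, [0, 0, 0], 0],
    [255, [0, 0, 0], 0]
  ]
}}

```text
t: 25.4
tcp_pos: [586.5, 30.6, 26.4]
eef_rot: [-0.035, 0.706, 0.035, 0.706]
force: [-3.8, -0.6, 9.7]
opening: -0.3
```

>>> {"api": "play_rows", "payload": {
  "moves": [
    [255, [0, 0, -0.6], 0],
    [255, [0, 0, 0], 0],
    [255, [0, 0, 0], 0]
  ]
}}

```text
t: 25.65
tcp_pos: [586.5, 30.5, 26.1]
eef_rot: [-0.035, 0.706, 0.035, 0.706]
force: [-4.4, -0.7, 11.8]
opening: 0.2
```

>>> {"api": "play_rows", "payload": {
  "moves": [
    [255, [0, 0, -0.5], 0],
    [255, [0, 0, 0], 0],
    [255, [0, 0, 0], 0]
  ]
}}

```text
t: 25.9
tcp_pos: [586.6, 30.5, 25.9]
eef_rot: [-0.035, 0.706, 0.035, 0.706]
force: [-4.4, 0.3, 14.6]
opening: -0.1
```

Far left is home. Now far right (594, -41).

>>> {"api": "play_rows", "payload": {
  "moves": [
    [255, [0, 0, 15], 0],
    [255, [0, 0, 15], 0],
    [255, [3.6, -36, 0], 0],
    [255, [3.6, -35.6, 0], 0],
    [255, [0, 0, 0], 0],
    [255, [0, 0, -10], 0],
    [255, [0, 0, 0], 0],
    [255, [0, 0, 0], 0]
  ]
}}

```text
t: 26.57
tcp_pos: [592.4, -39.5, 43.1]
eef_rot: [-0.035, 0.707, 0.036, 0.705]
force: [-0.2, -0.5, 0.0]
opening: -0.3
```

>>> {"api": "play_rows", "payload": {
  "moves": [
    [255, [0, 0, -5], 0],
    [255, [0, 0, 0], 0],
    [255, [0, 0, 0], 0]
  ]
}}

```text
t: 26.82
tcp_pos: [593.2, -39.9, 39.0]
eef_rot: [-0.036, 0.706, 0.036, 0.706]
force: [-0.3, 1.2, 0.5]
opening: 0.2
```

Run:
```python
from s import *
im,st=shot(16)
```

```text
t 26.8167 tcp [593.24 -39.95  38.96] jawdeg 5.787626206233811 F [-0.31  1.23  0.49] op 0.19
```

View pics/w16.png

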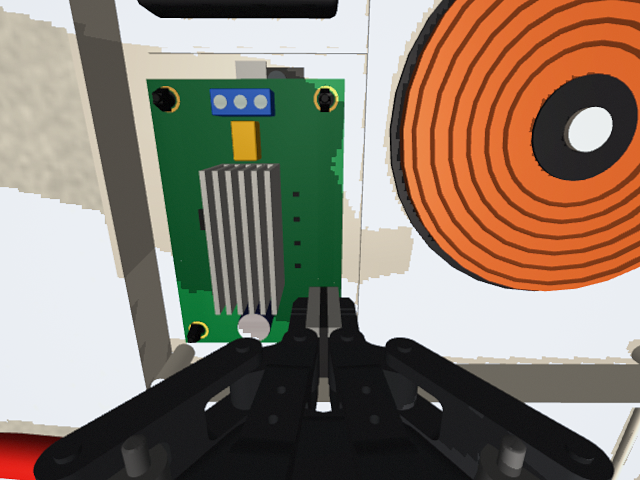

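Three arrow heads now stand proud of the board (at (165,98), (325,98) and (196,331)). Pressing the far right.

>>> {"api": "play_rows", "payload": {
  "moves": [
    [255, [0, -1, -4], 0],
    [255, [0, 0, -2], 0],
    [255, [0, 0, 0], 0],
    [255, [0, 0, 0], 0]
  ]
}}

```text
t: 27.2
tcp_pos: [593.4, -42.1, 33.2]
eef_rot: [-0.035, 0.706, 0.035, 0.706]
force: [0.8, -0.3, -0.5]
opening: 0.1
```

>>> {"api": "play_rows", "payload": {
  "moves": [
    [255, [0, 0, -1], 0],
    [255, [0, 0, 0], 0],
    [255, [0, 0, -1], 0],
    [255, [0, 0, 0], 0],
    [255, [0, 0, 0], 0]
  ]
}}

```text
t: 27.62
tcp_pos: [593.6, -42.1, 31.4]
eef_rot: [-0.035, 0.706, 0.035, 0.706]
force: [0.5, -0.7, 0.0]
opening: -0.1
```

>>> {"api": "play_rows", "payload": {
  "moves": [
    [255, [0, 0, -1], 0],
    [255, [0, 0, 0], 0],
    [255, [0, 0, 0], 0]
  ]
}}

```text
t: 27.87
tcp_pos: [593.5, -42.1, 30.4]
eef_rot: [-0.035, 0.706, 0.035, 0.706]
force: [0.3, 0.2, 0.1]
opening: -0.2
```

>>> {"api": "play_rows", "payload": {
  "moves": [
    [255, [0, 0, -1], 0],
    [255, [0, 0, 0], 0],
    [255, [0, 0, 0], 0]
  ]
}}

```text
t: 28.12
tcp_pos: [593.5, -42.1, 29.3]
eef_rot: [-0.035, 0.706, 0.035, 0.706]
force: [-0.8, -0.5, -0.0]
opening: -0.3
```

>>> {"api": "play_rows", "payload": {
  "moves": [
    [255, [0, 0, -0.8], 0],
    [255, [0, 0, 0], 0],
    [255, [0, 0, 0], 0]
  ]
}}

```text
t: 28.37
tcp_pos: [593.5, -42.1, 28.6]
eef_rot: [-0.035, 0.706, 0.035, 0.706]
force: [-0.0, -0.3, 0.0]
opening: 0.1
```

>>> {"api": "play_rows", "payload": {
  "moves": [
    [255, [0, 0, -0.7], 0],
    [255, [0, 0, 0], 0],
    [255, [0, 0, 0], 0]
  ]
}}

```text
t: 28.62
tcp_pos: [593.6, -42.0, 27.9]
eef_rot: [-0.035, 0.706, 0.035, 0.706]
force: [0.9, 0.0, -0.2]
opening: 0.0
```

>>> {"api": "play_rows", "payload": {
  "moves": [
    [255, [0, 0, -0.7], 0],
    [255, [0, 0, 0], 0],
    [255, [0, 0, 0], 0]
  ]
}}

```text
t: 28.87
tcp_pos: [593.7, -42.1, 27.3]
eef_rot: [-0.035, 0.706, 0.035, 0.706]
force: [-0.0, -0.2, 0.7]
opening: 0.1
```

>>> {"api": "play_rows", "payload": {
  "moves": [
    [255, [0, 0, -0.7], 0],
    [255, [0, 0, 0], 0],
    [255, [0, 0, 0], 0]
  ]
}}

```text
t: 29.12
tcp_pos: [593.7, -42.1, 26.9]
eef_rot: [-0.035, 0.706, 0.035, 0.706]
force: [-2.5, 0.3, 4.7]
opening: 0.2
```

>>> {"api": "play_rows", "payload": {
  "moves": [
    [255, [0, 0, -0.6], 0],
    [255, [0, 0, 0], 0],
    [255, [0, 0, 0], 0]
  ]
}}

```text
t: 29.37
tcp_pos: [593.7, -42.1, 26.6]
eef_rot: [-0.035, 0.706, 0.035, 0.706]
force: [-2.8, 0.7, 7.6]
opening: 0.2
```

>>> {"api": "play_rows", "payload": {
  "moves": [
    [255, [0, 0, -0.6], 0],
    [255, [0, 0, 0], 0],
    [255, [0, 0, 0], 0]
  ]
}}

```text
t: 29.62
tcp_pos: [593.7, -42.1, 26.3]
eef_rot: [-0.035, 0.706, 0.035, 0.706]
force: [-1.9, 0.5, 10.0]
opening: 0.0
```

>>> {"api": "play_rows", "payload": {
  "moves": [
    [255, [0, 0, -0.6], 0],
    [255, [0, 0, 0], 0],
    [255, [0, 0, 0], 0]
  ]
}}

```text
t: 29.87
tcp_pos: [593.8, -42.1, 26.0]
eef_rot: [-0.035, 0.706, 0.035, 0.706]
force: [-3.8, 1.9, 12.2]
opening: 0.1
```

>>> {"api": "play_rows", "payload": {
  "moves": [
    [255, [0, 0, -0.5], 0],
    [255, [0, 0, 0], 0],
    [255, [0, 0, 0], 0]
  ]
}}

```text
t: 30.12
tcp_pos: [593.8, -42.1, 25.8]
eef_rot: [-0.035, 0.706, 0.035, 0.706]
force: [-3.6, 0.3, 14.8]
opening: -0.2
```

>>> {"api": "play_rows", "payload": {
  "moves": [
    [255, [0, 0, 20], 0],
    [255, [0, 0, 30], 0],
    [255, [-12, -3, 35], 0],
    [255, [-12, -3, 10], 0],
    [255, [-12, 0, 0], 0],
    [255, [0, 0, 0], 0],
    [255, [0, 0, 0], 0],
    [255, [0, 0, 0], 0]
  ]
}}

```text
t: 30.78
tcp_pos: [557.8, -47.9, 118.7]
eef_rot: [-0.035, 0.706, 0.035, 0.706]
force: [-0.1, 0.3, 0.7]
opening: 0.2
```

Run:
```python
from s import *
im,st=shot(17);C=cam('wrist',st)
ctr=[]
for l in [[-34,57],[34,57],[-34,-57],[34,-57]]:
    a=[np.round(circ(C,[556.4,-8.7],5.75,z,.01,l)[0],1).tolist() for z in (27.5,30,34.5)];print(a);ctr.append(tuple(np.round(a[0])))
print(ctr);tiles(im,ctr,'z17',gam=0.6)
```

```text
t 30.7833 tcp [557.8  -47.85 118.68] jawdeg 5.715839375457011 F [-0.08  0.32  0.68] op 0.16
[[274.8, 103.0], [274.3, 102.6], [273.3, 102.1]]
[[379.2, 102.9], [379.8, 102.6], [380.9, 102.0]]
[[281.6, 265.2], [281.2, 266.4], [280.5, 268.8]]
[[371.4, 265.1], [371.9, 266.4], [372.7, 268.8]]
[(np.float64(275.0), np.float64(103.0)), (np.float64(379.0), np.float64(103.0)), (np.float64(282.0), np.float64(265.0)), (np.float64(371.0), np.float64(265.0))]
```

View pics/z17.png

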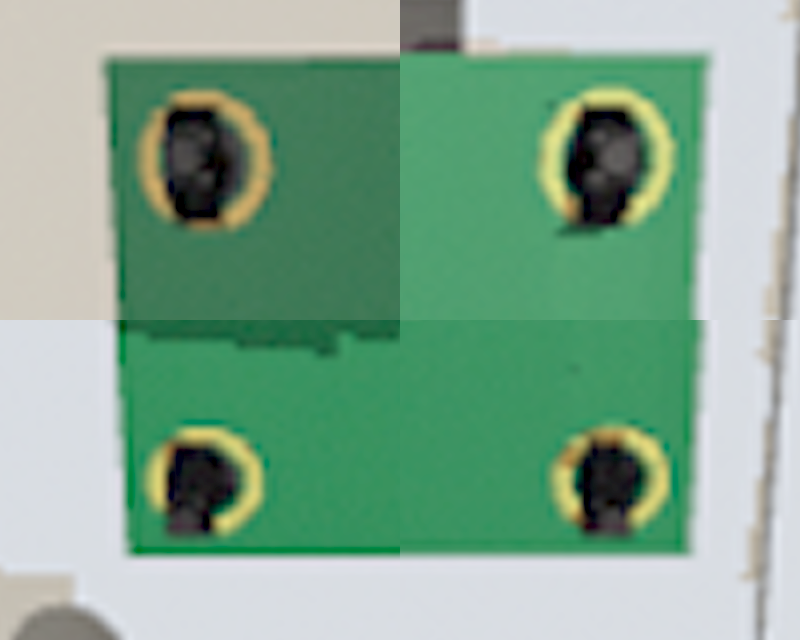

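View pics/w17.png

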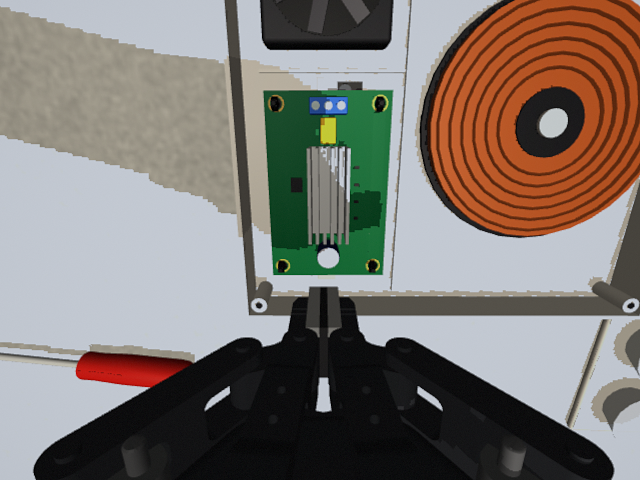

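All four arrow heads stand above the board with barbs spread wider than the holes, and the ring spacings (104.3, 89.8, 162.4 px) match a top face at 27.5 mm. The first corner was pressed while the board was still tilted, so I'll re-press it briefly to confirm there's no play.

>>> {"api": "play_rows", "payload": {
  "moves": [
    [255, [-16, 0, -10], 0],
    [255, [-15.6, 0, -30], 0],
    [255, [0, 0, -30], 0],
    [255, [0, 0, -12], 0],
    [255, [0, 0, 0], 0],
    [255, [0, 0, 0], 0],
    [255, [0, 0, -5], 0],
    [255, [0, 0, 0], 0]
  ]
}}

```text
t: 31.5
tcp_pos: [527.4, -48.1, 32.9]
eef_rot: [-0.035, 0.705, 0.035, 0.707]
force: [-0.5, 0.1, -0.5]
opening: 0.2
```

>>> {"api": "play_rows", "payload": {
  "moves": [
    [255, [0, 0, 0], 0],
    [255, [0, 0, -1.5], 0],
    [255, [0, 0, 0], 0],
    [255, [0, 0, 0], 0]
  ]
}}

```text
t: 31.83
tcp_pos: [526.2, -48.1, 31.1]
eef_rot: [-0.035, 0.706, 0.035, 0.706]
force: [0.6, -0.2, 0.3]
opening: 0.0
```

>>> {"api": "play_rows", "payload": {
  "moves": [
    [255, [0, 0, -1.2], 0],
    [255, [0, 0, -1.2], 0],
    [255, [0, 0, 0], 0],
    [255, [0, 0, 0], 0]
  ]
}}

```text
t: 32.17
tcp_pos: [525.8, -48.1, 28.2]
eef_rot: [-0.035, 0.706, 0.035, 0.706]
force: [0.0, 0.8, 0.2]
opening: 0.1
```

>>> {"api": "play_rows", "payload": {
  "moves": [
    [255, [0, 0, -1], 0],
    [255, [0, 0, 0], 0],
    [255, [0, 0, 0], 0]
  ]
}}

```text
t: 32.42
tcp_pos: [526.1, -48.1, 27.4]
eef_rot: [-0.035, 0.706, 0.035, 0.706]
force: [0.3, 0.3, 0.9]
opening: 0.1
```

>>> {"api": "play_rows", "payload": {
  "moves": [
    [255, [0, 0, -0.8], 0],
    [255, [0, 0, 0], 0],
    [255, [0, 0, 0], 0]
  ]
}}

```text
t: 32.67
tcp_pos: [526.1, -48.1, 26.9]
eef_rot: [-0.035, 0.706, 0.035, 0.706]
force: [-0.9, 0.2, 4.5]
opening: 0.0
```

>>> {"api": "play_rows", "payload": {
  "moves": [
    [255, [0, 0, -0.8], 0],
    [255, [0, 0, 0], 0],
    [255, [0, 0, 0], 0]
  ]
}}

```text
t: 32.92
tcp_pos: [526.1, -48.1, 26.4]
eef_rot: [-0.035, 0.706, 0.035, 0.706]
force: [-1.7, 1.0, 8.7]
opening: 0.1
```

>>> {"api": "play_rows", "payload": {
  "moves": [
    [255, [0, 0, -0.6], 0],
    [255, [0, 0, 0], 0],
    [255, [0, 0, 0], 0]
  ]
}}

```text
t: 33.17
tcp_pos: [526.1, -48.1, 26.1]
eef_rot: [-0.035, 0.706, 0.035, 0.706]
force: [-3.1, 0.2, 11.5]
opening: 0.0
```

Contact comes at 27.4 mm and the force then rises at the shell's own stiffness, so this corner is home. Lifting clear for a final look.

>>> {"api": "play_rows", "payload": {
  "moves": [
    [255, [0, 0, 20], 0],
    [255, [0, 0, 35], 0],
    [255, [0, -10, 40], 0],
    [255, [0, -40, 20], 0],
    [255, [0, -40, 0], 0],
    [255, [0, -30, 0], 0],
    [255, [0, 0, 0], 0],
    [255, [0, 0, 0], 0]
  ]
}}

```text
t: 33.83
tcp_pos: [525.4, -168.0, 138.8]
eef_rot: [-0.034, 0.706, 0.033, 0.706]
force: [0.0, 0.9, -0.8]
opening: 0.0
```

Run:
```python
from s import *
im,st=shot(18)
t=imaging.grab_frame('top');t=(255*(t/255.)**.6).astype('uint8');cv2.imwrite('pics/top18.png',t)
```

```text
t 33.8333 tcp [ 525.35 -168.02  138.77] jawdeg 5.415410778915749 F [ 0.02  0.92 -0.78] op 0.01
```

View pics/top18.png

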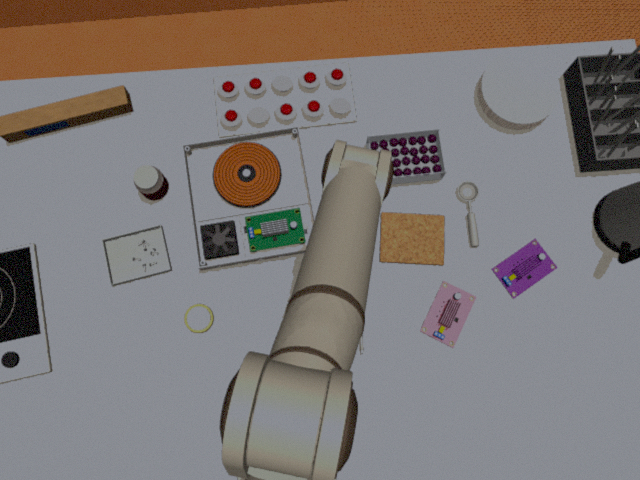

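View pics/w18.png

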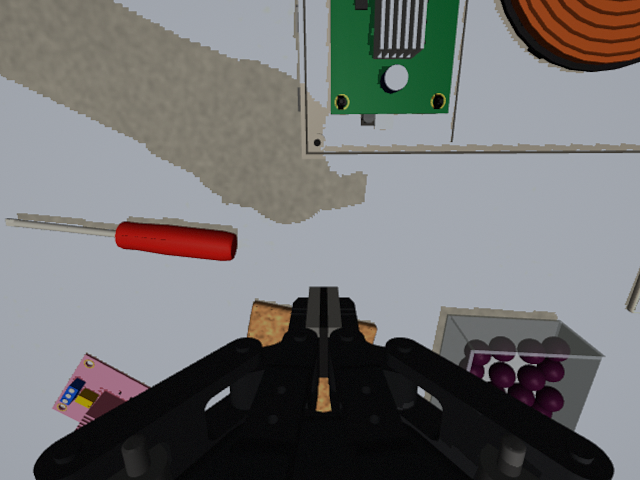

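The board lies in the bay with its blue block beside the fan. The trivet is empty, the other things look unmoved, and the arm is clear. Handing in.

```bash
python3 -c "
from cell import ctrl
print(ctrl.close_job())"
```

```text
the job is handed in; nothing more can be done
None
```

The green power board is clipped onto all four supports in the hob, with its blue terminal block towards the fan. I handed the job in at about 34 s.

- **Placing:** I took the board off the trivet by its heatsink, lined its holes up with the support tips using the wrist camera, and set it on the barbs. I then let go and pressed beside each hole with shut fingers. The highest force read was about 16 N.
- **Seating checks:** At every corner the force rose steeply at the seated height (top face about 27.5 mm, allowing for the shell sinking). The near-right corner, which I pressed first while the board was still tilted, gave the same result when I re-pressed it to 11.5 N. The camera showed all four arrow heads above the board with their barbs spread, and the hole spacing in the picture matched a fully seated board.
- **Surroundings:** The last top view shows the trivet empty and the bystanders where they were. The arm hid part of the screwdriver there, but the wrist view showed it lying in place.
- **What disagreed:**
  - The top camera put things 2–4 mm off from the wrist camera, so I relied on the wrist camera.
  - I overshot the bay by about 25 mm while carrying the board high; nothing was touched.
  - I could not measure the grip force, so I closed the fingers only a little past contact instead of to a known 15–20 N.

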